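# Open the studio air cleaner and fit a fresh filter

### The job

Fit the fresh filter in the air cleaner on the painting table: press its round cover down against the spring, twist it anticlockwise (seen from above) almost a quarter turn to free its lugs without forcing them, lift it off and set it down gently, flat and bar up, in the empty steel tray. Then put the filter in the open well with its two ears in the two slots and press it down past the spring clips until it sits flat and fully home. Leave the other things on the table standing where they are.

Things in the scene. Friction and masses are not known exactly. Their poses are not given: they have to be found in the camera images.
- air_cleaner: Desktop air cleaner, fixed: white plastic box 200 x 200 mm, flat deck 100 mm above the table, round collar 160 mm across on the deck, the cover in it. Origin on the table under the axis of collar, cover and well; z up; x runs from the side with the knob to the far side. The filter well (opening 121 mm) lies under the cover, its two ear slots on the +x and -x sides.
- collar_top (a point): On the collar's axis, level with its top, 118 mm above the table; axes as the air cleaner. A sprung ring pushes the cover up, 7 N locked, 13 N at the bottom. It turns only when pushed down over 4 mm (6 is right, bottom at 8). Then it turns anticlockwise from above to a stop at 86 degrees; from 77 the lugs are in the gaps: let up, it rises 4 mm above its locked height and lifts straight off.
- cover_center (a point): Round white cover, locked at the start with its bar along the air cleaner's x: disc 124 mm across (142 over three lugs at its lower edge), 20 mm tall, with a straight grip bar on top, 92 mm long, 14 thick, 28 tall. Loose, 0.13 to 0.25 kg. Point on the axis 23 mm above the lower edge (disc top 3 mm below it, bar top 25 mm above; 131 mm above the table when locked). x along the bar, z up.
- filter_center (a point): Fresh filter lying on the table: dark disc in a grey frame, 88 mm across, 14 mm thick, two ears at its lower edge on the +x and -x sides (18 mm wide, 6 thick, 112 mm tip to tip) and a grip rib on top along x, 76 mm long, 12 thick, 25 tall. 0.1 to 0.16 kg. Point on the axis 19.5 mm above the underside, half-way up; z up. Same when turned half round.
- filter_seat (a point): Seat for the filter in the well, on its axis, 75 mm above the table; x along the two slots, z up. Fully home, the filter's underside lies at this height (filter_center 19.5 mm above), rib and ears along x either way round. Slots 24 mm wide, flared above. A V-bent spring leaf at each slot's end stops the ears about 18 mm above the seat until they are pressed past with 8 to 14 N in all.
- tray_floor (a point): Centre of the inner floor of the empty square steel tray, 4 mm above the table; inside 172 x 172 mm, outside 182 x 182 mm, rim 20 mm above the table; x and y along its sides; fixed.
- brush_jar: Bystander (loose), origin at the centre of its underside: blue ceramic jar, 72 mm across and 95 mm tall, full of brushes up to 195 mm high; stands beyond the tray.
- medium_bottle: Bystander (loose), origin at the centre of its underside: amber glass bottle with a black cap, 52 mm across, 120 mm tall; stands by the filter.
- pot_strip: Bystander (loose), origin at the centre of its underside: strip of ten small lidded paint pots joined in two rows, 134 x 53 x 26 mm, long along its x; lies by the filter.
- lidded_jar: Bystander (loose), origin at the centre of its underside: brown pottery jar with a white lid and knob, 80 mm across, 95 mm tall; stands on the robot's side of the air cleaner.
- varnish_tin: Bystander (loose), origin at the centre of its underside: round metal tin with a paper band, 70 mm across, 103 mm tall; stands beyond the air cleaner.
- palette_knife: Bystander (loose), origin at the centre of its underside: palette knife lying flat, 195 mm long along its x, 20 mm wide, handle 15 mm thick; on the robot's side of the tray.
Not all that is in view belongs to the job. What is shaped like the part that bears filter_center but brown is not meant.

How it is judged:
By the outcome, as a careful person would: the job done as asked, in the order asked, and still so for the second after the job is handed in, with the robot touching nothing.
It also fails if it takes over 72 s, if anything falls off the work surface, if the arm or the gripper's body presses on something with over 40 N, if the wrist force passes 120 N, or if a joint passes its speed limit or range.

### The arm

A 6-joint arm with a two-finger parallel gripper is mounted at the origin on the work surface. World frame = base frame: x ahead of the robot, y to its left, z up, the work surface at z = 0. Lengths are in m, angles in rad, forces in N, time in s.
With the tool pointing down it reaches from about 0.425 to 1.125 m from the base axis. Payload 14.9 kg.
Tool frame: the origin (TCP) lies midway between the tips of the shut fingers; the grasp point (between the pads) lies 19 mm behind it; x points along the fingers, y is the direction in which the jaws open and shut, and the axes are right-handed (so a half turn about x gives the same grasp; the last joint's range is limited). The gripper opens to 91 mm and grips with 3 to 60 N. Pads are 32 mm wide; open, the fingers measure 118 mm over their backs; the gripper's body (76 mm by 178 mm) begins 60 mm behind the grasp point.
Start: joints at [-1.314, 0.379, 1.734, -0, 1.028, -0.033], TCP at [0.2, -0.671, 0.178] pointing down, gripper open.
Joint ranges: [-2.77, 2.77], [-0.74, 2.19], [0, 2.66], [-1.06, 4.2], [0.31, 2.87], [-3.08, 3.08]. Speed limits (rad/s): [1.89, 1.89, 2.39, 3.14, 3.14, 3.14].

### API

Orientations are given as a unit quaternion [w, x, y, z].
In Python, from workcell import ctrl, vision, ticket gives the robot as it stands. The module is installed in compiled form; this text tells all that it offers.
- The arm moves only by the tool drive_tool, never from a script. Its argument "deltas" is a list of rows, each an object with "xyz": the shift along the tool's x, y, z in units of 60 mm (1.0 is 60 mm), a list of three; "delta_rot": the turn, a rotation vector about the tool's x, y, z in units of 10 degrees (1.0 is 10 degrees), a list of three. A call has exactly 8 rows; each row shifts and turns the commanded pose from where the row before left it, along the tool's axes as they then stand; what a row does not reach is not made up. A row lasts 1/8 s, in which the tool goes at most 62.5 mm and 10.7 degrees, less where a joint would pass 70% of its speed; a pose out of reach is approached as far as the arm can. A call is refused whole if a number of a shift passes 1 or a number of a turn 1, either way. A call with a gripper value outside its range is refused whole. "grip" is the finger opening in mm, from 0 to 91.2, set as the call begins (left out, the last holds). The fingers move at their own pace and stop on an object; the grip force is fixed at half the most. Time passes only in rows, so rows that do not move let the fingers close, or fill a call up. It gives the time, the measured TCP pose, the force and the opening at its end, in the units of the state.
- ctrl.observe(): the state, without advancing time (a new reading comes with each control period).
- vision.grab_frame(name): name is "scene" or "top"; returns the picture (420x560x3 uint8, red, green, blue); there is no depth.
- vision.camera_model(name): a dict with "intrinsics" (3x3 intrinsics, pixels), "R" (3x3) and "t" (3): a world point X has camera coordinates R X + t. Camera axes: x right, y down, z forward; pixel columns grow to the right and rows downward; lengths in m; the calibration is good to about 2 mm. A picture is of the moment at which its call begins. camera_model takes no time and is no camera call.
- ticket.finish_job(): hands the job in, once; it reports no verdict.
The state is a dict: "clock": time; "joint_positions": joint angles; "joint_velocities": joint speeds; "effort": joint torques, N m; "position": TCP position; "orientation": TCP orientation; "ft_force": force on the tool from outside, world axes, zero at the start; "wrist_torque": the same for the moment, N m; "grip_width": opening from 0.0 (shut) to 1.0 (fully open).
Only numpy, scipy, OpenCV 4.12 (cv2) and the standard library are available. Lean on these libraries where they do the work, as an engineer would, in place of code of your own. Each camera call takes 0.05 s, during which the arm holds its last target.

## Working session

There is one attempt and no reset: what is moved stays moved. The work goes in short steps, Python scripts to look and compute and a tool call to move; the robot and the scene stay as the last step left them, time stands still between calls to the robot, and variables do not carry over. Pictures are saved under pics/ and viewed, and the job is handed in when it is done.

Besides the shell and the picture viewer there is one more tool, called as a command line: name --argument value ..., lists and objects as JSON in quotes. drive_tool: Moves the arm, as the interface text tells. Its arguments: {"type":"object","properties":{"deltas":{"type":"array"},"grip":{"type":"number"}},"required":["deltas"]}

```bash
mkdir -p pics; ls
python3 - <<'E'
from workcell import ctrl, vision
import cv2, numpy as np
for n in ("scene","top"):
    f=vision.grab_frame(n); cv2.imwrite(f"pics/{n}0.png",f[:,:,::-1])
    m=vision.camera_model(n); print(n,m)
print(ctrl.observe())
E
```

```text
pics
scene {'intrinsics': array([[455.65721597,   0.        , 285.34519761],
       [  0.        , 455.65721597, 215.42340527],
       [  0.        ,   0.        ,   1.        ]]), 'R': array([[ 0.8382403 ,  0.54519846,  0.01057557],
       [ 0.35233218, -0.52670335, -0.77359267],
       [-0.41619135,  0.65218266, -0.63359493]]), 't': array([-0.43212592, -0.11786865,  1.65337369])}
top {'intrinsics': array([[379.58745702,   0.        , 277.93236582],
       [  0.        , 379.58745702, 205.06945325],
       [  0.        ,   0.        ,   1.        ]]), 'R': array([[-0.01358216, -0.99940093,  0.03183261],
       [-0.99388515,  0.01000464, -0.10996465],
       [ 0.1095803 , -0.03313151, -0.99342562]]), 't': array([-0.02738963,  0.52507359,  1.01520949])}
{'clock': 0.1, 'joint_positions': array([-1.31429970e+00,  3.79388375e-01,  1.73467687e+00, -9.64393124e-06,
        1.02847254e+00, -3.32916660e-02]), 'joint_velocities': array([-0.0001583 , -0.00044044, -0.00088063, -0.00057519, -0.00176147,
       -0.00076519]), 'effort': array([-1.87461941e-03, -7.65039611e+01, -4.35294020e+01,  6.51299511e-02,
        3.98194673e-02, -3.72815055e-05]), 'position': array([ 0.1999312 , -0.67046654,  0.17715384]), 'orientation': array([-0.10176749, -0.6996567 , -0.10243099,  0.69973693]), 'ft_force': array([-0.5052083 ,  0.48356512, -0.57373005]), 'wrist_torque': array([-0.00053853, -0.0594911 , -0.01664078]), 'grip_width': 1.001828426124161}
```

View pics/scene0.png

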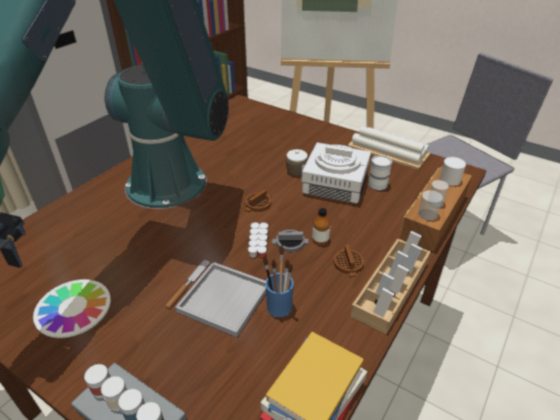

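View pics/top0.png

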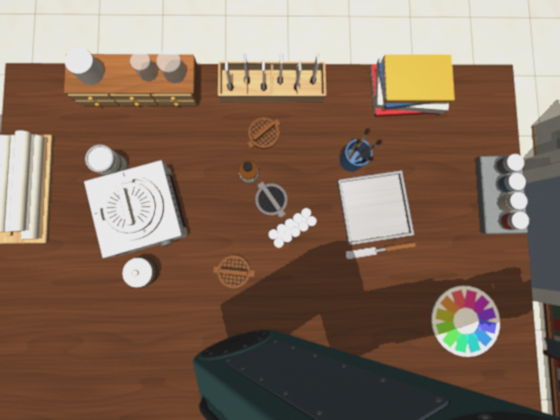

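The top view shows the air cleaner at about (134,208), the tray at (376,207) and the pot strip at (293,228). Three things are filter-shaped: a dark/grey one at (271,199), a brown one at (264,132) and a brown one at (234,271). The dark disc in a grey frame at (271,199) fits the description and the two brown ones don't. I'll confirm that in an enlarged crop.

Run:
```python
import cv2, numpy as np
t=cv2.imread("pics/top0.png"); s=cv2.imread("pics/scene0.png")
a=cv2.resize(t[150:270,75:195],(480,480),interpolation=cv2.INTER_CUBIC)
cv2.imwrite("pics/c_cleaner.png",a)
cv2.imwrite("pics/c_filter.png",cv2.resize(t[150:260,220:330],(600,600),interpolation=cv2.INTER_CUBIC))
cv2.imwrite("pics/c_tray.png",cv2.resize(t[160:270,325:435],(600,600),interpolation=cv2.INTER_CUBIC))
b=cv2.resize(s[130:210,280:400],(780,520),interpolation=cv2.INTER_CUBIC)
cv2.imwrite("pics/c_scl.png",b)
```

```text
(no output)
```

View pics/c_filter.png

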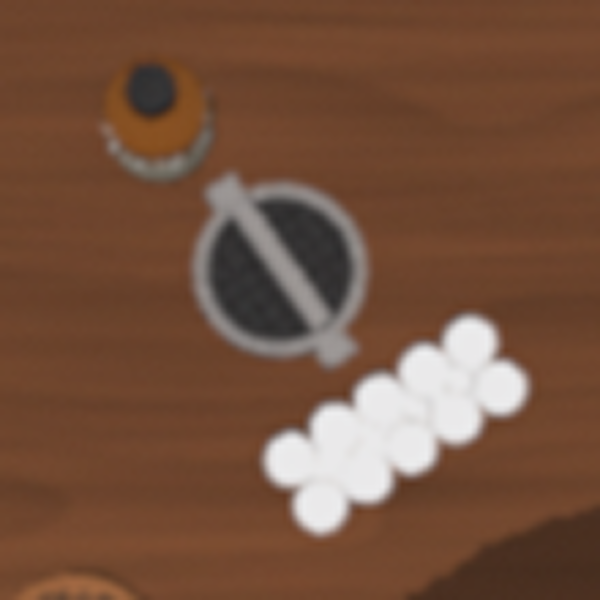

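View pics/c_cleaner.png

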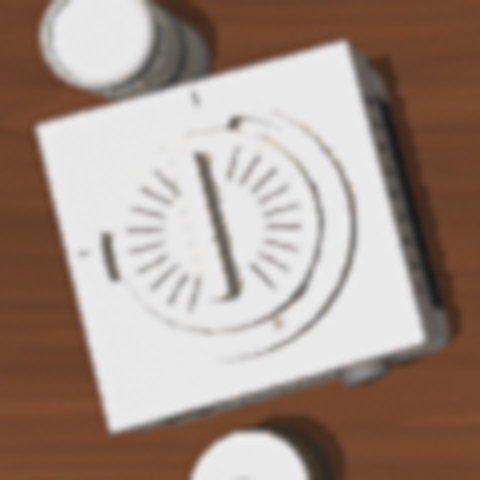

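View pics/c_tray.png

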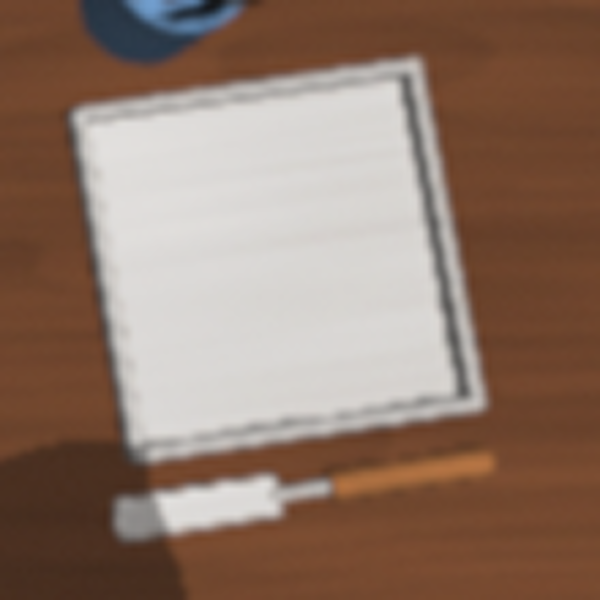

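View pics/c_scl.png

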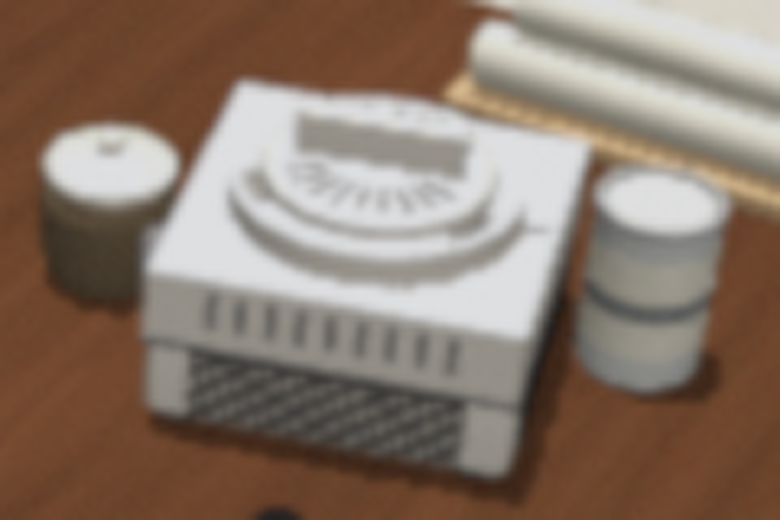

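The crop confirms it: the filter at (271,199) has a dark disc, grey frame, rib and two ears. The cleaner's knob side is at the bottom of the image, facing the robot, and the tray is empty. Next I'll measure positions.

```bash
cat > h.py <<'E'
import numpy as np, cv2
from workcell import ctrl, vision
def ray(name,uv,z):
    m=vision.camera_model(name); K,R,t=m["intrinsics"],m["R"],m["t"]
    uv=np.atleast_2d(np.asarray(uv,float)); d=np.c_[uv,np.ones(len(uv))]@np.linalg.inv(K).T@R
    c=-R.T@t; s=(z-c[2])/d[:,2]; return c+d*s[:,None]
def proj(name,X):
    m=vision.camera_model(name); X=np.atleast_2d(X)
    p=(X@m["R"].T+m["t"])@m["intrinsics"].T; return p[:,:2]/p[:,2:]
def big(mask,near):
    cs,_=cv2.findContours(mask.astype(np.uint8),cv2.RETR_EXTERNAL,cv2.CHAIN_APPROX_NONE)
    cs=[c for c in cs if cv2.pointPolygonTest(cv2.convexHull(c),near,False)>=0]
    return max(cs,key=cv2.contourArea)[:,0,:]
def rect(P):
    # P Nx2 in world m -> centre, size, angle via minAreaRect
    (c,s,a)=cv2.minAreaRect((P*1000).astype(np.float32)); return np.array(c)/1000,np.array(s),a
E
python3 - <<'E'
from h import *
for n,cl,tr in (("top",(134,208),(376,207)),("scene",(338,160),(224,297))):
    im=cv2.imread(f"pics/{n}0.png"); up=cv2.resize(im,None,fx=4,fy=4,interpolation=cv2.INTER_CUBIC)
    tou=lambda c:(c+0.5)/4-0.5
    g=up.min(2); sat=up.max(2).astype(int)-g
    for nm,near,z,ths in (("deck",cl,.1,(200,212,222)),("tray",tr,.02,(120,140,160))):
        for th in ths:
            try:
                c=big((g>th)&(sat<40),(near[0]*4.,near[1]*4.)); P=ray(n,tou(c),z)[:,:2]
                print(n,nm,th,rect(P))
            except Exception as e: print(n,nm,th,e)
# filter: in top
for n,b in (("top",(245,172,297,228)),("scene",(268,222,312,256))):
    im=cv2.imread(f"pics/{n}0.png"); x0,y0,x1,y1=b
    up=cv2.resize(im[y0:y1,x0:x1],None,fx=8,fy=8,interpolation=cv2.INTER_CUBIC)
    g=up.max(2).astype(int); sat=g-up.min(2)
    full=(sat<32); 
    cs,_=cv2.findContours(full.astype(np.uint8),cv2.RETR_EXTERNAL,cv2.CHAIN_APPROX_NONE)
    c=max(cs,key=cv2.contourArea)[:,0,:]; uv=(c+.5)/8-.5+[x0,y0]
    print(n,"filter outline",rect(ray(n,uv,.010)[:,:2]))
    cv2.imwrite(f"pics/m_{n}.png",np.hstack([up,cv2.cvtColor((full*255).astype(np.uint8),8)]))
E
```

```text
top deck 200 (array([0.51349347, 0.33826605]), array([199.52207947, 199.27426147]), 15.48482608795166)
top deck 212 (array([0.51343457, 0.33825287]), array([198.38552856, 198.26428223]), 15.515222549438477)
top deck 222 (array([0.51331445, 0.33831415]), array([196.86880493, 196.98175049]), 15.496533393859863)
top tray 120 (array([ 0.78658118, -0.07062695]), array([ 699.80566406, 1656.18041992]), 0.4859759211540222)
top tray 140 (array([ 0.51802979, -0.30705505]), array([184.59762573, 184.35017395]), 7.952531814575195)
top tray 160 (array([ 0.51786908, -0.30710077]), array([182.72250366, 182.59733582]), 7.971683979034424)
scene deck 200 (array([0.51185529, 0.33889795]), array([197.4835968 , 205.12242126]), 15.722830772399902)
scene deck 212 (array([0.51230078, 0.33777359]), array([194.53894043, 198.13587952]), 15.456928253173828)
scene deck 222 max() iterable argument is empty
scene tray 120 (array([ 0.51740808, -0.30843079]), array([185.54362488, 188.02799988]), 8.004359245300293)
scene tray 140 (array([ 0.51793988, -0.3123299 ]), array([183.16981506, 176.87734985]), 7.819809913635254)
scene tray 160 (array([ 0.51893237, -0.31790134]), array([179.65748596, 162.38183594]), 7.842673301696777)
top filter outline (array([ 0.5439444 , -0.01501369]), array([90.31872559, 91.14807129]), 79.4912338256836)
scene filter outline (array([ 0.54437122, -0.01472076]), array([105.18006897, 104.2395401 ]), 82.38798522949219)
```

View pics/m_top.png

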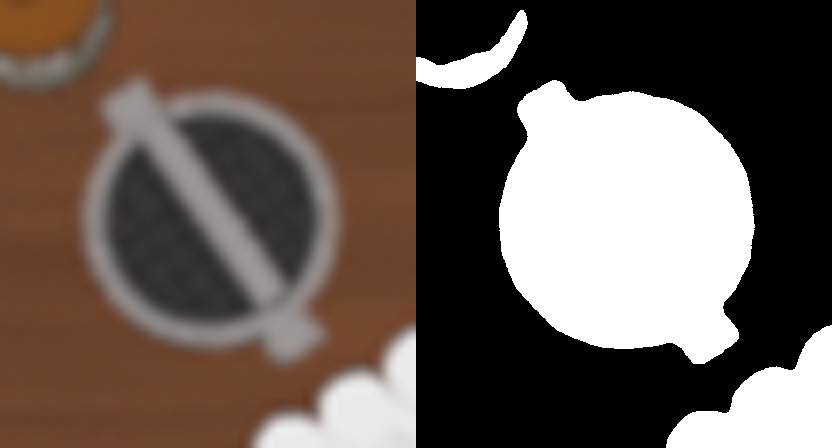

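View pics/m_scene.png

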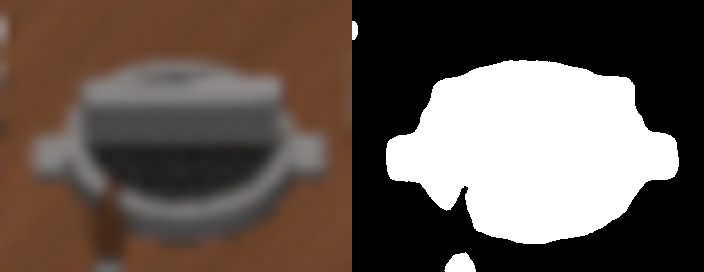

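```bash
cat >> h.py <<'E'
from scipy.spatial.transform import Rotation as Ro
def toR(q): return Ro.from_quat([q[1],q[2],q[3],q[0]])
def Rdown(yaw_deg):
    # tool x down, tool y at world yaw
    a=np.deg2rad(yaw_deg); x=np.array([0,0,-1.]); y=np.array([np.cos(a),np.sin(a),0]); return Ro.from_matrix(np.c_[x,y,np.cross(x,y)])
def go(target=None,yaw=None,show=True):
    s=ctrl.observe(); R=toR(s["orientation"]); p=s["position"]; y=R.as_matrix()[:,1]
    yw=np.degrees(np.arctan2(y[1],y[0]))
    print("t %.2f pos %s yaw %.2f tilt %.2f F %s T %s grip %.1f j %s"%(s["clock"],np.round(p,4),yw,np.degrees(np.arccos(-R.as_matrix()[2,0])),np.round(s["ft_force"],1),np.round(s["wrist_torque"],2),s["grip_width"]*91.2,np.round(s["joint_positions"],2)))
    if target is None: return
    if yaw is None: yaw=yw
    Rt=Rdown(yaw); rv=(R.inv()*Rt).as_rotvec(degrees=True)/10
    d=np.array(target)-p
    print("total xyz units in current tool axes",np.round(R.inv().apply(d)/.06,3)," if levelled:",np.round(Rt.inv().apply(d)/.06,3)," rot units",np.round(rv,3))
E
python3 - <<'E'
from h import *
go([.513,.338,.26],15.5-90)
n="top"; b=(245,172,297,228)
im=cv2.imread("pics/top0.png"); x0,y0,x1,y1=b
up=cv2.resize(im[y0:y1,x0:x1],None,fx=8,fy=8,interpolation=cv2.INTER_CUBIC)
g=up.max(2).astype(int); sat=g-up.min(2)
cs,_=cv2.findContours((sat<32).astype(np.uint8),cv2.RETR_EXTERNAL,cv2.CHAIN_APPROX_NONE)
c=max(cs,key=cv2.contourArea)[:,0,:]; uv=(c+.5)/8-.5+[x0,y0]
P=ray(n,uv,.012)[:,:2]
from scipy.optimize import least_squares
cen=P.mean(0)
for _ in range(4):
    r=np.hypot(*(P-cen).T); Q=P[np.abs(r-np.median(r))<.003]
    f=least_squares(lambda v:np.hypot(Q[:,0]-v[0],Q[:,1]-v[1])-v[2],[*cen,.044]).x; cen=f[:2]
print("ring",f)
E_=ray(n,uv,.006)[:,:2]; r=np.hypot(*(E_-cen).T); far=E_[r>.050]; d=far-cen
s=d[:,0]>0
a,bb=far[s].mean(0),far[~s].mean(0); print("ears",a,bb,"mid",(a+bb)/2,"ang",np.degrees(np.arctan2(*(a-bb)[::-1])))
# rib: light pixels within disc
m=(g>115)&(sat<32); yy,xx=np.nonzero(m); U=(np.c_[xx,yy]+.5)/8-.5+[x0,y0]; W=ray(n,U,.039)[:,:2]
W0=ray(n,U,.014)[:,:2]; k=np.hypot(*(W0-cen).T)<.033; W=W[k]; cc,ss,aa=rect(W); print("rib",cc,ss,aa, W.mean(0))
u,sv,v=np.linalg.svd(W-W.mean(0));
E
python3 - <<'E'
from h import *
# bystanders rough (top view, top heights)
for nm,uv,z in (("brushjar rim",(357,153),.095),("bottle cap",(248,166),.12),("lidded",(138,271),.095),("tin",(100,158),.103),("pots",(293,228),.026)):
    print(nm,ray("top",uv,z)[0])
E
```

```text
t 0.10 pos [ 0.1999 -0.6705  0.1772] yaw -73.40 tilt 0.05 F [-0.5  0.5 -0.6] T [-0.   -0.06 -0.02] grip 91.4 j [-1.31  0.38  1.73 -0.    1.03 -0.03]
total xyz units in current tool axes [ -1.367 -14.617  -9.803]  if levelled: [ -1.381 -14.802  -9.52 ]  rot units [ 0.11  -0.     0.005]
ring [ 0.54378485 -0.01464258  0.04497709]
ears [0.58923583 0.01624158] [ 0.49879965 -0.04565967] mid [ 0.54401774 -0.01470904] ang 34.39064205094405
rib [ 0.54190338 -0.01614541] [64.37164307 11.78351784] 34.2422981262207 [ 0.54167673 -0.01609572]
brushjar rim [ 0.65343907 -0.24177779  0.095     ]
bottle cap [0.61508787 0.04395644 0.12      ]
lidded [0.3551563  0.32088985 0.095     ]
tin [0.64208449 0.42176934 0.103     ]
pots [ 0.46132258 -0.07424974  0.026     ]
```

drive_tool --deltas '[{"xyz":[-0.17,-0.6,-0.72],"delta_rot":[0,0,0]},{"xyz":[-0.17,-0.65,-0.78],"delta_rot":[0,0,0]},{"xyz":[-0.17,-0.65,-0.78],"delta_rot":[0,0,0]},{"xyz":[-0.17,-0.65,-0.78],"delta_rot":[0,0,0]},{"xyz":[-0.17,-0.65,-0.78],"delta_rot":[0,0,0]},{"xyz":[-0.17,-0.65,-0.78],"delta_rot":[0,0,0]},{"xyz":[-0.17,-0.65,-0.78],"delta_rot":[0,0,0]},{"xyz":[-0.17,-0.65,-0.6],"delta_rot":[0,0,0]}]' --grip 60

```text
clock: 1.1
position: [0.4576, -0.2699, 0.2596]
orientation: [0.102, 0.7, 0.102, -0.7]
ft_force: [0.5, -0.6, 0.2]
grip_width: 0.661
```

```bash
python3 -c "
from h import *
go([.513,.338,.24],-74.5)"
```

```text
t 1.10 pos [ 0.4576 -0.2699  0.2596] yaw -73.37 tilt 0.00 F [ 0.5 -0.6  0.2] T [ 0.01 -0.02 -0.  ] grip 60.3 j [-0.58  0.01  2.02  0.    1.11  0.7 ]
total xyz units in current tool axes [ 0.327 -9.443 -3.785]  if levelled: [ 0.326 -9.516 -3.598]  rot units [ 0.113 -0.     0.   ]
```

drive_tool --deltas '[{"xyz":[0,-0.9,-0.36],"delta_rot":[0.11,0,0]},{"xyz":[0,-0.95,-0.36],"delta_rot":[0,0,0]},{"xyz":[0,-0.95,-0.36],"delta_rot":[0,0,0]},{"xyz":[0,-0.95,-0.36],"delta_rot":[0,0,0]},{"xyz":[0,-0.95,-0.36],"delta_rot":[0,0,0]},{"xyz":[0,-0.95,-0.36],"delta_rot":[0,0,0]},{"xyz":[0,-0.95,-0.36],"delta_rot":[0,0,0]},{"xyz":[0,-0.95,-0.36],"delta_rot":[0,0,0]}]'

```text
clock: 2.1
position: [0.5007, 0.2131, 0.2593]
orientation: [0.095, 0.701, 0.095, -0.701]
ft_force: [0.4, -1.1, 0.7]
grip_width: 0.659
```

```bash
python3 -c "
from h import *
go([.513,.338,.135],-74.5)"
```

```text
t 2.10 pos [0.5007 0.2131 0.2593] yaw -74.48 tilt 0.00 F [ 0.4 -1.1  0.7] T [ 0.01 -0.05 -0.05] grip 60.1 j [ 0.36  0.04  1.99 -0.    1.11  1.66]
total xyz units in current tool axes [ 2.071 -1.952 -0.754]  if levelled: [ 2.072 -1.952 -0.754]  rot units [ 0.002 -0.    -0.   ]
```

drive_tool --deltas '[{"xyz":[0,-0.8,-0.3],"delta_rot":[0,0,0]},{"xyz":[0.2,-0.75,-0.3],"delta_rot":[0,0,0]},{"xyz":[0.4,-0.4,-0.15],"delta_rot":[0,0,0]},{"xyz":[0.3,0,0],"delta_rot":[0,0,0]},{"xyz":[0.2,0,0],"delta_rot":[0,0,0]},{"xyz":[0,0,0],"delta_rot":[0,0,0]},{"xyz":[0,0,0],"delta_rot":[0,0,0]},{"xyz":[0,0,0],"delta_rot":[0,0,0]}]' --grip 40

```text
clock: 3.1
position: [0.5135, 0.3356, 0.1942]
orientation: [0.095, 0.701, 0.095, -0.7]
ft_force: [0.4, 0.3, -0.1]
grip_width: 0.439
```

```bash
python3 -c "
from h import *
go([.513,.338,.135],-74.5)
for n,b in (('scene',(270,90,420,200)),('top',(75,150,195,270))):
    f=vision.grab_frame(n)[:,:,::-1]; x0,y0,x1,y1=b
    cv2.imwrite('pics/a_%s.png'%n,cv2.resize(f[y0:y1,x0:x1],None,fx=5 if n=='scene' else 4,fy=5 if n=='scene' else 4,interpolation=cv2.INTER_CUBIC))
"
```

```text
t 3.10 pos [0.5135 0.3356 0.1942] yaw -74.52 tilt 0.07 F [ 0.4  0.3 -0.1] T [ 0.02 -0.03 -0.04] grip 40.0 j [0.54 0.23 1.91 0.   1.01 1.84]
total xyz units in current tool axes [ 0.987 -0.04  -0.001]  if levelled: [ 0.987 -0.041 -0.002]  rot units [-0.002 -0.007  0.002]
```

View pics/a_scene.png

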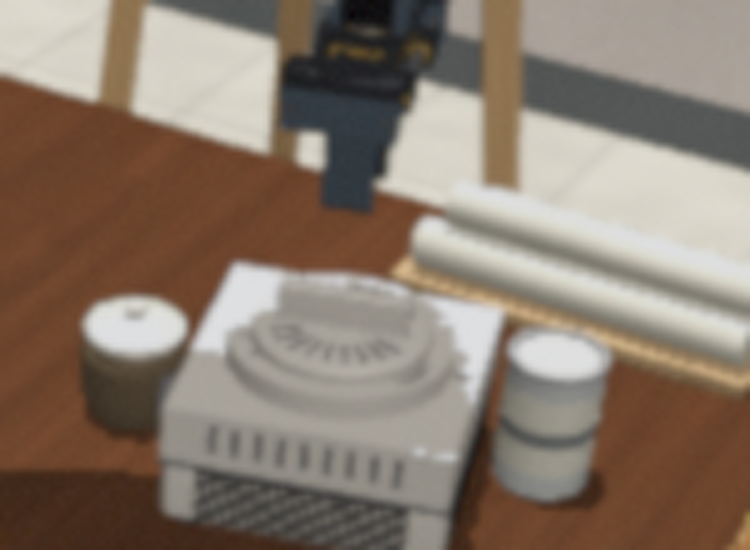

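The scene crop shows the gripper centred over the bar at crop pixel (345,290). I'll descend and close on it.

drive_tool --deltas '[{"xyz":[0.3,-0.04,0],"delta_rot":[0,0,0]},{"xyz":[0.4,0,0],"delta_rot":[0,0,0]},{"xyz":[0.2,0,0],"delta_rot":[0,0,0]},{"xyz":[0.11,0,0],"delta_rot":[0,0,0]},{"xyz":[0,0,0],"delta_rot":[0,0,0]},{"xyz":[0,0,0],"delta_rot":[0,0,0]},{"xyz":[0,0,0],"delta_rot":[0,0,0]},{"xyz":[0,0,0],"delta_rot":[0,0,0]}]'

```text
clock: 4.2
position: [0.5126, 0.3382, 0.1331]
orientation: [0.095, 0.701, 0.095, -0.7]
ft_force: [-0.1, -0.6, 0.3]
grip_width: 0.441
```

drive_tool --deltas '[{"xyz":[0,0,0],"delta_rot":[0,0,0]},{"xyz":[0,0,0],"delta_rot":[0,0,0]},{"xyz":[0,0,0],"delta_rot":[0,0,0]},{"xyz":[0,0,0],"delta_rot":[0,0,0]},{"xyz":[0,0,0],"delta_rot":[0,0,0]},{"xyz":[0,0,0],"delta_rot":[0,0,0]},{"xyz":[0,0,0],"delta_rot":[0,0,0]},{"xyz":[0,0,0],"delta_rot":[0,0,0]}]' --grip 0

```text
clock: 5.2
position: [0.5125, 0.338, 0.1327]
orientation: [0.095, 0.701, 0.095, -0.701]
ft_force: [-0.2, -0.4, 0.9]
grip_width: 0.003
```

```bash
python3 -c "
from h import *
go([.513,.338,.125],-74.5)"
```

```text
t 5.20 pos [0.5125 0.338  0.1327] yaw -74.50 tilt 0.00 F [-0.2 -0.4  0.9] T [ 0.01 -0.01  0.03] grip 0.3 j [0.55 0.3  1.93 0.   0.9  1.85]
total xyz units in current tool axes [ 0.129  0.003 -0.008]  if levelled: [ 0.129  0.003 -0.008]  rot units [ 0. -0.  0.]
```

The fingers closed on nothing, so I'll look at the scene.

```bash
python3 -c "
from h import *
for n,b in (('scene',(270,90,420,200)),('top',(75,150,195,270))):
    f=vision.grab_frame(n)[:,:,::-1]; x0,y0,x1,y1=b
    cv2.imwrite('pics/b_%s.png'%n,cv2.resize(f[y0:y1,x0:x1],None,fx=5 if n=='scene' else 4,fy=5 if n=='scene' else 4,interpolation=cv2.INTER_CUBIC))
print(proj('scene',[.513,.338,.156]),proj('scene',ctrl.observe()['position']))
"
```

```text
[[338.98593207 146.60536291]] [[338.28194289 152.40684229]]
```

View pics/b_scene.png

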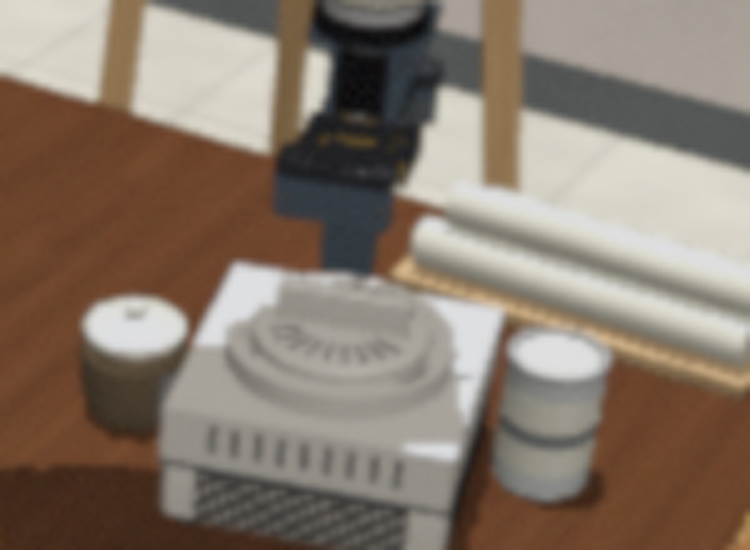

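View pics/b_top.png

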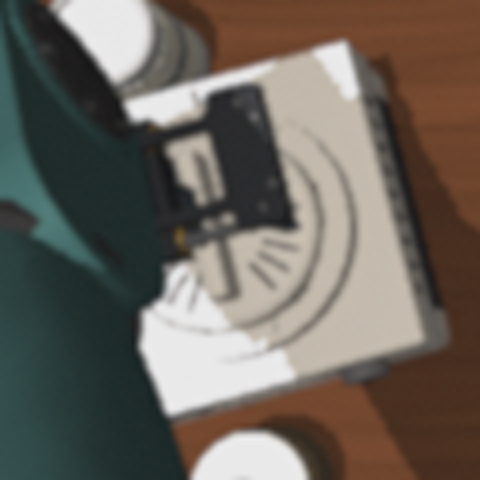

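```bash
python3 -c "
from h import *
p=ctrl.observe()['position']
for n,b,k in (('scene',(270,70,420,190),5),('top',(75,150,195,270),5)):
    f=vision.grab_frame(n)[:,:,::-1]; x0,y0,x1,y1=b
    im=cv2.resize(f[y0:y1,x0:x1],None,fx=k,fy=k,interpolation=cv2.INTER_CUBIC)
    def dot(X,c):
        q=(proj(n,X)[0]-[x0,y0])*k; cv2.circle(im,tuple(int(v) for v in q),4,c,-1)
    for h in (0,.02,.04,.06,.08,.12): dot(p+[0,0,h],(0,0,255))
    a=np.radians(15.5)
    for s in (-.046,.046): dot([.513+s*np.cos(a),.338+s*np.sin(a),.156],(0,255,0))
    for s in (-.1,.1):
      for r in (-.1,.1): dot([.513+s*np.cos(a)-r*np.sin(a),.338+s*np.sin(a)+r*np.cos(a),.1],(255,0,0))
    cv2.imwrite('pics/d_%s.png'%n,im)
m=vision.camera_model('scene');print(-m['R'].T@m['t']); m=vision.camera_model('top');print(-m['R'].T@m['t'])
"
```

```text
[ 1.0918741  -0.90478909  0.96095684]
[4.10243877e-01 1.00903158e-03 1.06714653e+00]
```

View pics/d_scene.png

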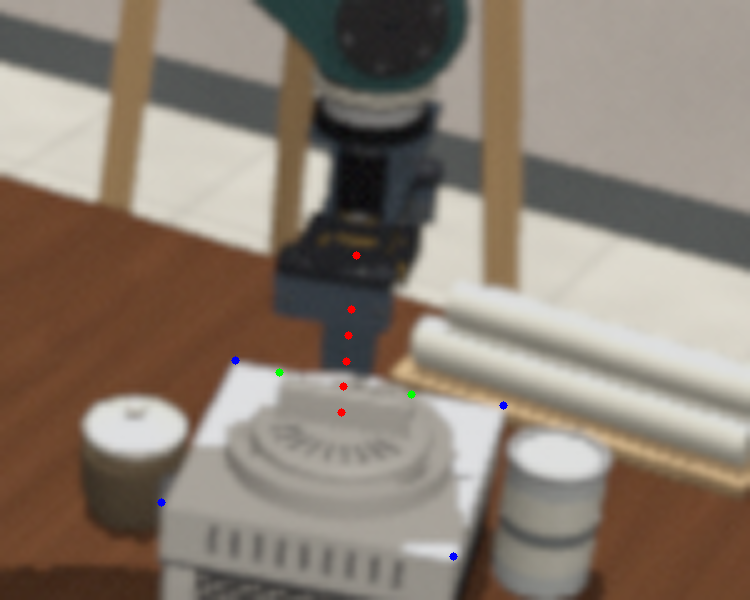

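View pics/d_top.png

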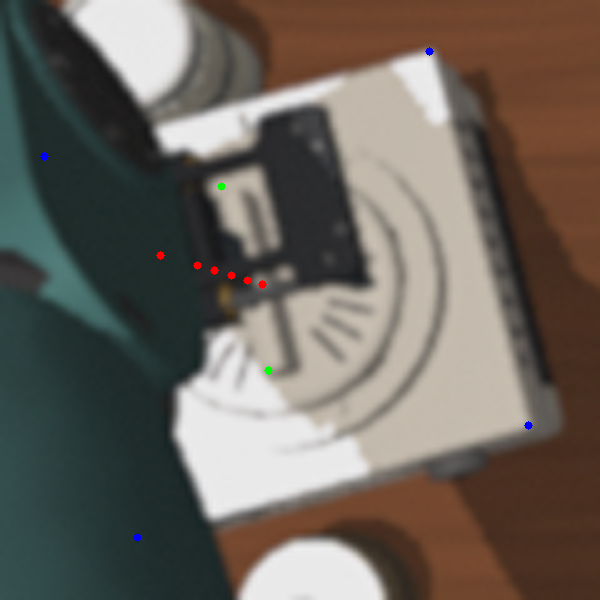

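The projected TCP matches the calibration, but the real bar is nearer the camera than the box centre. So the collar axis isn't at the box centre, and I have to measure the bar and collar themselves.

```bash
python3 -c "
from h import *
t=cv2.imread('pics/top0.png')[170:245,90:172]; 
g=t.min(2).astype(float); g=np.clip((g-120)/(235-120)*255,0,255)**1.5/255**.5
cv2.imwrite('pics/e_top.png',cv2.resize(np.clip(g,0,255).astype(np.uint8),None,fx=7,fy=7,interpolation=cv2.INTER_CUBIC))
t=cv2.imread('pics/scene0.png')[135:185,300:375]; g=t.min(2).astype(float); g=np.clip((g-100)/(235-100)*255,0,255)
cv2.imwrite('pics/e_scene.png',cv2.resize(g.astype(np.uint8),None,fx=10,fy=10,interpolation=cv2.INTER_CUBIC))
"
```

```text
(no output)
```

View pics/e_top.png

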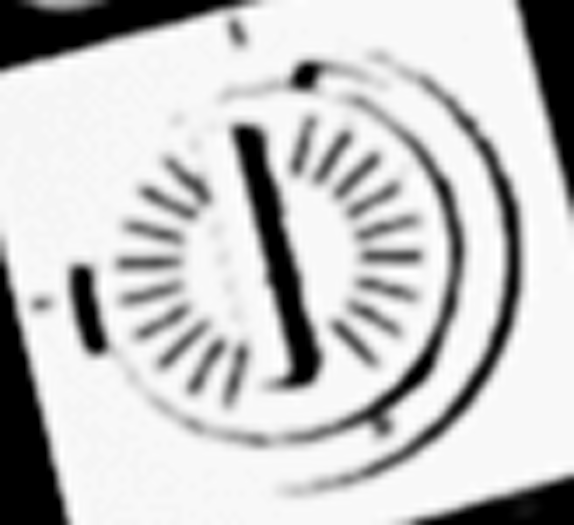

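View pics/e_scene.png

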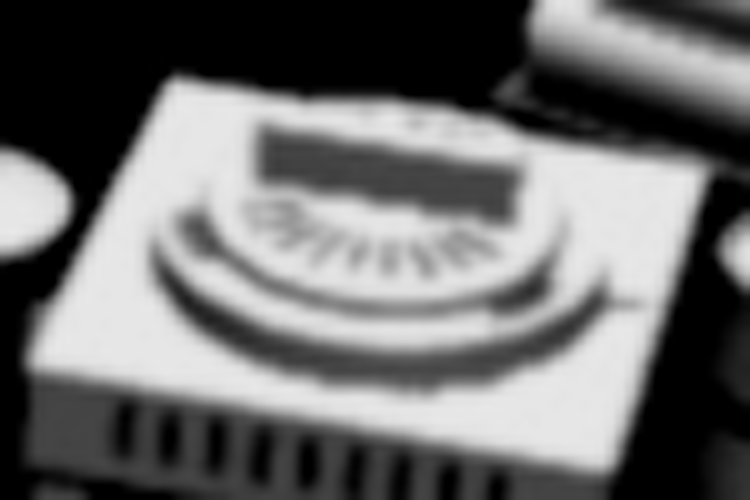

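```bash
python3 -c "
from h import *
T=lambda p:(np.array(p,float)+.5)/7-.5+[90,170]
S=lambda p:(np.array(p,float)+.5)/10-.5+[300,135]
print('slots centre',ray('top',T([269,261]),.128))
a=ray('top',T([[232,128],[290,375]]),.156); print('top bar edge -y top',a,a.mean(0),np.degrees(np.arctan2(*(a[0]-a[1])[1::-1])))
a=ray('top',T([[264,130],[320,365]]),.128); print('top bar base -y',a.mean(0))
b=ray('scene',S([[257,122],[523,163]]),.156); print('scene bar edge top',b,b.mean(0),np.linalg.norm(b[0]-b[1]),np.degrees(np.arctan2(*(b[1]-b[0])[1::-1])))
b=ray('scene',S([[257,184],[515,225]]),.128); print('scene bar base',b.mean(0))
"
```

```text
slots centre [[0.51312774 0.33846779 0.128     ]]
top bar edge -y top [[0.55599889 0.34226719 0.156     ]
 [0.47109217 0.32022859 0.156     ]] [0.51354553 0.33124789 0.156     ] 14.550734477951103
top bar base -y [0.51800639 0.33067086 0.128     ]
scene bar edge top [[0.47439394 0.31074528 0.156     ]
 [0.562175   0.33772339 0.156     ]] [0.51828447 0.32423433 0.156     ] 0.09183317564592093 17.083981198020908
scene bar base [0.5165284  0.32967906 0.128     ]
```

```bash
python3 -c "
from h import *
for n,b,k in (('top',(85,165,165,235),9),('scene',(315,110,365,165),10)):
    f=vision.grab_frame(n)[:,:,::-1]; x0,y0,x1,y1=b
    im=cv2.resize(f[y0:y1,x0:x1],None,fx=k,fy=k,interpolation=cv2.INTER_CUBIC)
    cv2.imwrite('pics/f_%s.png'%n,cv2.convertScaleAbs(im,alpha=1.3,beta=10))
"
```

```text
(no output)
```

View pics/f_top.png

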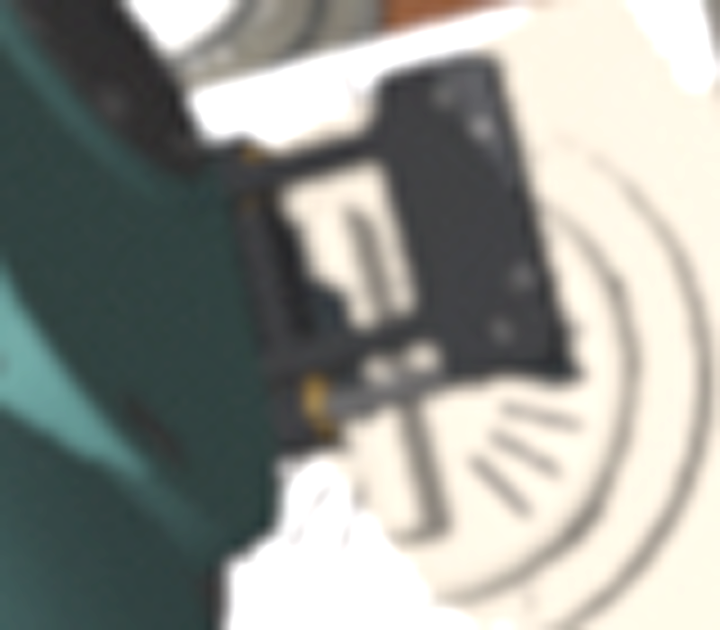

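View pics/f_scene.png

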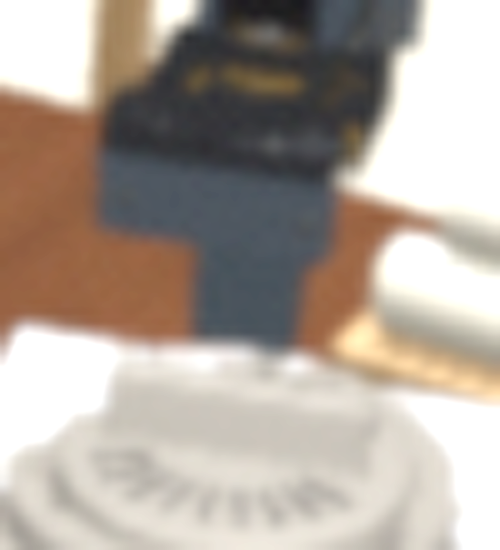

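View pics/a_top.png

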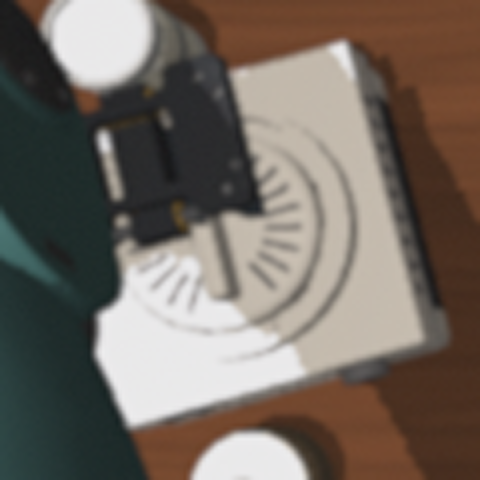

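```bash
python3 -c "
from h import *
a=np.radians(15.5)
for z in (.194,.21,.23): 
  for off in (0,-.013): print(z,off,proj('scene',[.5135-off*np.sin(a),.3356+off*np.cos(a),z]))
"
```

```text
0.194 0 [[339.74424995 137.15154677]]
0.194 -0.013 [[338.91723612 138.99398963]]
0.21 0 [[340.15629991 132.93426145]]
0.21 -0.013 [[339.32636917 134.76227341]]
0.23 0 [[340.67912826 127.5831718 ]]
0.23 -0.013 [[339.84554573 129.39236297]]
```

```bash
python3 -c "
from h import *
n='scene'
im=cv2.resize(cv2.imread('pics/scene0.png')[200:280,0:60],None,fx=7,fy=7,interpolation=cv2.INTER_CUBIC)
p=np.array([.2,-.6705,.1772]); y=np.array([np.cos(np.radians(-73.4)),np.sin(np.radians(-73.4)),0])
for s in (-.0456,0,.0456):
  for h in (0,.02,.04,.06,.08):
    q=(proj(n,p+s*y+[0,0,h])[0]-[0,200])*7; print(s,h,q/7+[0,200]); cv2.circle(im,tuple(int(v) for v in q),3,(0,0,255),-1)
cv2.imwrite('pics/g.png',im)
n='scene'
im=cv2.resize(vision.grab_frame(n)[:,:,::-1],(800,600)); cv2.imwrite('pics/full1.png',im)
"
```

```text
-0.0456 0 [ 19.48810926 276.37891582]
-0.0456 0.02 [ 16.3469477  270.35348373]
-0.0456 0.04 [ 13.12843221 264.17966995]
-0.0456 0.06 [  9.82966979 257.8519251 ]
-0.0456 0.08 [  6.44762139 251.36441958]
0 0 [  4.88988598 290.73054389]
0 0.02 [  1.4594686  284.68275643]
0 0.04 [ -2.05830527 278.48096048]
0 0.06 [ -5.66681548 272.11919735]
0 0.08 [ -9.36961855 265.59119697]
0.0456 0 [-10.71213642 306.06901477]
0.0456 0.02 [-14.46501799 300.01015399]
0.0456 0.04 [-18.31684001 293.79155824]
0.0456 0.06 [-22.27156743 287.40682628]
0.0456 0.08 [-26.33337992 280.84921024]
```

View pics/g.png

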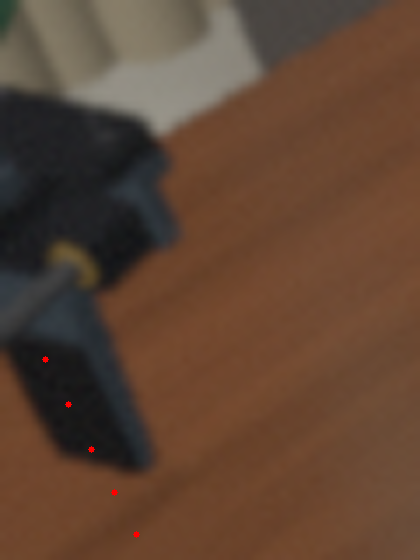

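View pics/full1.png

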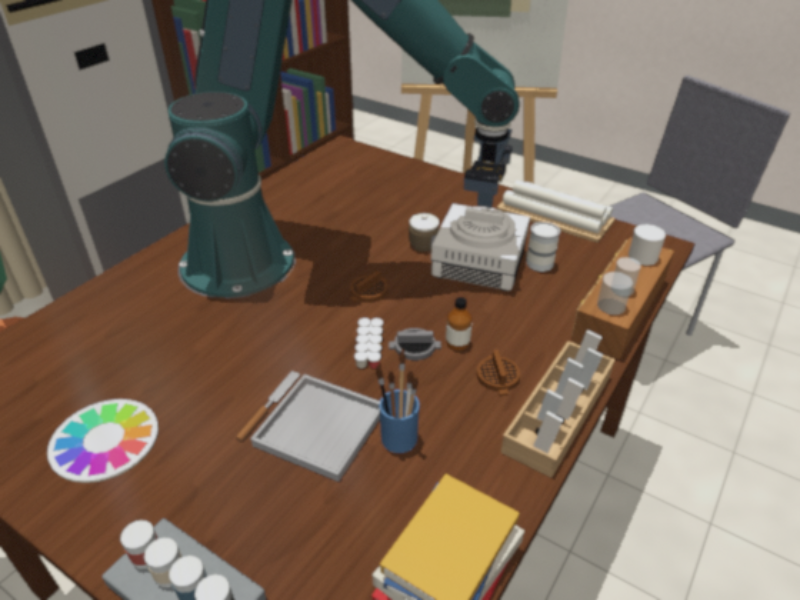

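The finger looks partly hidden behind the bar, so the reported TCP and the pictures disagree. I'll raise the shut fingers clear and triangulate their tip.

drive_tool --deltas '[{"xyz":[-0.3,0,0],"delta_rot":[0,0,0]},{"xyz":[-0.6,0,0],"delta_rot":[0,0,0]},{"xyz":[-0.3,0,0],"delta_rot":[0,0,0]},{"xyz":[0,0,0],"delta_rot":[0,0,0]},{"xyz":[0,0,0],"delta_rot":[0,0,0]},{"xyz":[0,0,0],"delta_rot":[0,0,0]},{"xyz":[0,0,0],"delta_rot":[0,0,0]},{"xyz":[0,0,0],"delta_rot":[0,0,0]}]'

```text
clock: 6.55
position: [0.5123, 0.338, 0.2044]
orientation: [-0.095, -0.7, -0.095, 0.701]
ft_force: [0.9, -0.2, 0.3]
grip_width: 0.004
```

```bash
python3 -c "
from h import *
go()
p=ctrl.observe()['position']
for n,b,k in (('scene',(300,70,380,150),9),('top',(60,160,150,240),8)):
    f=vision.grab_frame(n)[:,:,::-1]; x0,y0,x1,y1=b
    im=cv2.convertScaleAbs(cv2.resize(f[y0:y1,x0:x1],None,fx=k,fy=k,interpolation=cv2.INTER_CUBIC),alpha=1.3,beta=15)
    for h in (0,.02,.04,.06,.08,.12):
        q=(proj(n,p+[0,0,h])[0]-[x0,y0])*k; cv2.circle(im,tuple(int(v) for v in q),3,(0,0,255),-1)
    cv2.imwrite('pics/i_%s.png'%n,im[:600])
"
```

```text
t 6.55 pos [0.5123 0.338  0.2044] yaw -74.49 tilt 0.03 F [ 0.9 -0.2  0.3] T [-0.02 -0.02 -0.08] grip 0.4 j [ 0.55  0.21  1.9  -0.    1.03  1.85]
```

View pics/i_scene.png

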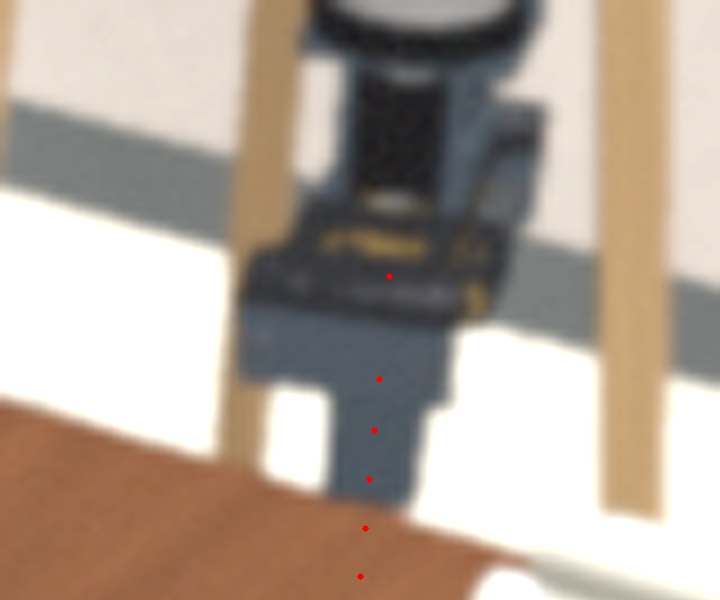

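View pics/i_top.png

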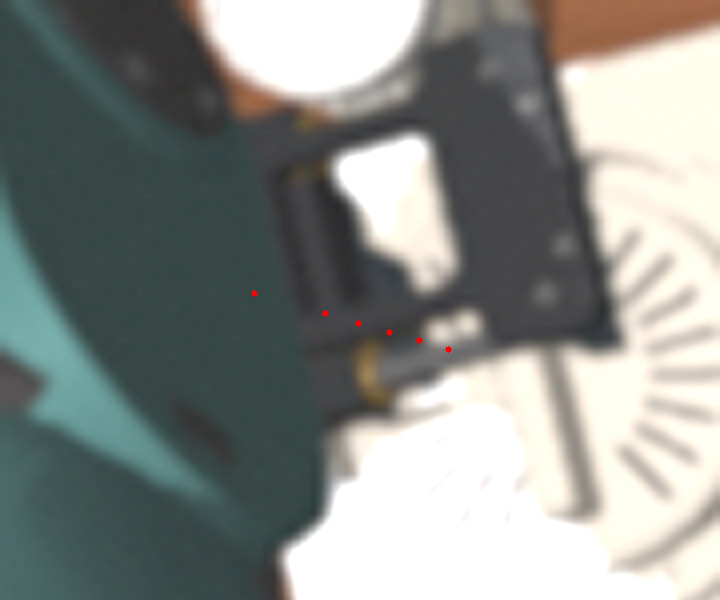

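```bash
python3 -c "
from h import *
for z in (.204,.22,.235,.25): print(z,proj('top',[.5312,.3293,z]),proj('top',[.5277,.3423,z]), proj('scene',[.5158,.325,z]))
print('scene-plane pts', [ray('scene',[341.1,125.9],z)[0] for z in (.204,.235)])
print('top-plane pts', [ray('top',[110.9,193.4],z)[0] for z in (.204,.235)])
"
```

```text
0.204 [[120.23766984 195.35011202]] [[114.36825133 196.93548064]] [[339.13047269 136.0185973 ]]
0.22 [[117.49677027 194.37571577]] [[111.51405505 195.99003062]] [[339.54227885 131.75406867]]
0.235 [[114.83172626 193.42828634]] [[108.73875214 195.07071396]] [[339.93339646 127.70378373]]
0.25 [[112.06912589 192.44617541]] [[105.86175504 194.11771119]] [[340.32949598 123.60190788]]
scene-plane pts [array([0.48852082, 0.39124854, 0.204     ]), array([0.51323022, 0.33817131, 0.235     ])]
top-plane pts [array([0.53585042, 0.35031912, 0.204     ]), array([0.53133925, 0.33777361, 0.235     ])]
```

Both views put the shut finger tips about 33 mm above the reported TCP, at z≈0.235–0.24 against 0.204, with the lateral position correct. So the fingers closed just above the bar and touched nothing. I'll go lower and use the contact force on the disc to fix the height.

drive_tool --deltas '[{"xyz":[0,0,0],"delta_rot":[0,0,0]},{"xyz":[0,0,0],"delta_rot":[0,0,0]},{"xyz":[0.3,0,0],"delta_rot":[0,0,0]},{"xyz":[0.5,0,0],"delta_rot":[0,0,0]},{"xyz":[0.4,0,0],"delta_rot":[0,0,0]},{"xyz":[0.2,0,0],"delta_rot":[0,0,0]},{"xyz":[0.1,0,0],"delta_rot":[0,0,0]},{"xyz":[0,0,0],"delta_rot":[0,0,0]}]' --grip 30

```text
clock: 7.65
position: [0.5126, 0.3381, 0.1147]
orientation: [0.095, 0.701, 0.095, -0.701]
ft_force: [0.6, -0.1, 0.6]
grip_width: 0.329
```

```bash
python3 -c "
from h import *
go([.513,.338,.1],-74.5)
p=ctrl.observe()['position']
for n,b,k in (('scene',(300,90,380,170),7),):
    f=vision.grab_frame(n)[:,:,::-1]; x0,y0,x1,y1=b
    im=cv2.convertScaleAbs(cv2.resize(f[y0:y1,x0:x1],None,fx=k,fy=k,interpolation=cv2.INTER_CUBIC),alpha=1.,beta=0)
    cv2.imwrite('pics/j_%s.png'%n,im)
"
```

```text
t 7.65 pos [0.5126 0.3381 0.1147] yaw -74.49 tilt 0.00 F [ 0.6 -0.1  0.6] T [-0.01 -0.01 -0.02] grip 30.0 j [0.55 0.33 1.94 0.   0.87 1.85]
total xyz units in current tool axes [ 0.246  0.004 -0.006]  if levelled: [ 0.246  0.004 -0.006]  rot units [ 0.001 -0.     0.   ]
```

View pics/j_scene.png

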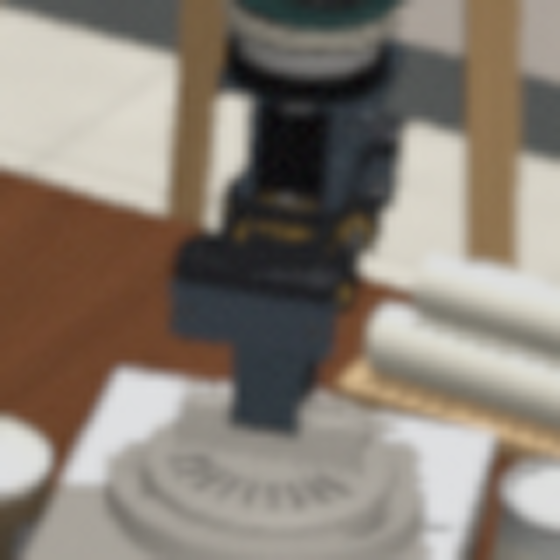

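The scene crop now shows the near finger in front of the bar, tip at crop (265,430), so the fingers straddle the bar. I'll descend slowly.

drive_tool --deltas '[{"xyz":[0.1,0,0],"delta_rot":[0,0,0]},{"xyz":[0.1,0,0],"delta_rot":[0,0,0]},{"xyz":[0.04,0,0],"delta_rot":[0,0,0]},{"xyz":[0,0,0],"delta_rot":[0,0,0]},{"xyz":[0,0,0],"delta_rot":[0,0,0]},{"xyz":[0,0,0],"delta_rot":[0,0,0]},{"xyz":[0,0,0],"delta_rot":[0,0,0]},{"xyz":[0,0,0],"delta_rot":[0,0,0]}]'

```text
clock: 8.7
position: [0.5125, 0.3381, 0.1004]
orientation: [0.095, 0.701, 0.095, -0.701]
ft_force: [0.1, 0.4, -0.6]
grip_width: 0.331
```

drive_tool --deltas '[{"xyz":[0.03,0,0],"delta_rot":[0,0,0]},{"xyz":[0.02,0,0],"delta_rot":[0,0,0]},{"xyz":[0,0,0],"delta_rot":[0,0,0]},{"xyz":[0,0,0],"delta_rot":[0,0,0]},{"xyz":[0,0,0],"delta_rot":[0,0,0]},{"xyz":[0,0,0],"delta_rot":[0,0,0]},{"xyz":[0,0,0],"delta_rot":[0,0,0]},{"xyz":[0,0,0],"delta_rot":[0,0,0]}]'

```text
clock: 9.7
position: [0.5125, 0.3381, 0.0974]
orientation: [0.095, 0.701, 0.095, -0.701]
ft_force: [0.1, -0.3, 0.2]
grip_width: 0.328
```

drive_tool --deltas '[{"xyz":[0,0,0],"delta_rot":[0,0,0]},{"xyz":[0,0,0],"delta_rot":[0,0,0]},{"xyz":[0,0,0],"delta_rot":[0,0,0]},{"xyz":[0,0,0],"delta_rot":[0,0,0]},{"xyz":[0,0,0],"delta_rot":[0,0,0]},{"xyz":[0,0,0],"delta_rot":[0,0,0]},{"xyz":[0,0,0],"delta_rot":[0,0,0]},{"xyz":[0,0,0],"delta_rot":[0,0,0]}]' --grip 0

```text
clock: 10.7
position: [0.5124, 0.3383, 0.0974]
orientation: [0.095, 0.701, 0.095, -0.701]
ft_force: [-2.0, 5.4, -1.7]
grip_width: 0.155
```

```bash
python3 -c "
from h import *
go([.513,.338,.0914],-74.5)"
```

```text
t 10.70 pos [0.5124 0.3383 0.0974] yaw -74.50 tilt 0.02 F [-2.   5.4 -1.7] T [0.83 0.31 0.  ] grip 14.2 j [0.55 0.35 1.95 0.   0.84 1.85]
total xyz units in current tool axes [ 0.099  0.007 -0.008]  if levelled: [ 0.099  0.007 -0.008]  rot units [ 0.    -0.001  0.002]
```

drive_tool --deltas '[{"xyz":[0.02,-0.01,0],"delta_rot":[0,0,0]},{"xyz":[0.02,0,0],"delta_rot":[0,0,0]},{"xyz":[0.02,0,0],"delta_rot":[0,0,0]},{"xyz":[0.02,0,0],"delta_rot":[0,0,0]},{"xyz":[0.02,0,0],"delta_rot":[0,0,0]},{"xyz":[0,0,0],"delta_rot":[0,0,0]},{"xyz":[0,0,0],"delta_rot":[0,0,0]},{"xyz":[0,0,0],"delta_rot":[0,0,0]}]'

```text
clock: 11.7
position: [0.5125, 0.3384, 0.0918]
orientation: [0.096, 0.701, 0.095, -0.701]
ft_force: [-2.6, -0.8, 8.1]
grip_width: 0.153
```

```bash
python3 -c "
from h import *
go([.513,.338,.0914],-74.5)"
```

```text
t 11.70 pos [0.5125 0.3384 0.0918] yaw -74.49 tilt 0.03 F [-2.6 -0.8  8.1] T [-0.23  0.6   0.02] grip 14.0 j [ 0.55  0.36  1.95 -0.    0.83  1.85]
total xyz units in current tool axes [ 0.007  0.009 -0.007]  if levelled: [ 0.007  0.009 -0.007]  rot units [ 0.001  0.    -0.003]
```

drive_tool --deltas '[{"xyz":[0.01,0,0.01],"delta_rot":[0,0,0]},{"xyz":[0,0,0],"delta_rot":[-0.3,0,0]},{"xyz":[0,0,0],"delta_rot":[-0.5,0,0]},{"xyz":[0,0,0],"delta_rot":[-0.6,0,0]},{"xyz":[0,0,0],"delta_rot":[-0.6,0,0]},{"xyz":[0,0,0],"delta_rot":[-0.5,0,0]},{"xyz":[0,0,0],"delta_rot":[0,0,0]},{"xyz":[0,0,0],"delta_rot":[0,0,0]}]'

```text
clock: 12.7
position: [0.5125, 0.3385, 0.0916]
orientation: [0.245, 0.664, 0.245, -0.663]
ft_force: [-1.4, 0.0, 8.9]
grip_width: 0.149
```

```bash
python3 -c "
from h import *
go([.513,.338,.0914],7)"
```

```text
t 12.70 pos [0.5125 0.3385 0.0916] yaw -49.46 tilt 0.08 F [-1.4  0.   8.9] T [-0.13  0.2   0.33] grip 13.5 j [ 0.55  0.36  1.95 -0.    0.83  1.41]
total xyz units in current tool axes [ 0.003  0.012 -0.001]  if levelled: [0.003 0.008 0.01 ]  rot units [-5.646e+00 -3.000e-03 -7.000e-03]
```

drive_tool --deltas '[{"xyz":[0,0,0],"delta_rot":[-0.6,0,0]},{"xyz":[0,0,0],"delta_rot":[-0.8,0,0]},{"xyz":[0,0,0],"delta_rot":[-0.8,0,0]},{"xyz":[0,0,0],"delta_rot":[-0.8,0,0]},{"xyz":[0,0,0],"delta_rot":[-0.8,0,0]},{"xyz":[0,0,0],"delta_rot":[-0.8,0,0]},{"xyz":[0,0,0],"delta_rot":[-0.6,0,0]},{"xyz":[0,0,0],"delta_rot":[-0.4,0,0]}]'

```text
clock: 13.7
position: [0.5124, 0.3385, 0.0915]
orientation: [0.528, 0.471, 0.528, -0.47]
ft_force: [-0.3, -0.5, 8.4]
grip_width: 0.149
```

```bash
python3 -c "
from h import *
go([.513,.338,.12],7)"
```

```text
t 13.70 pos [0.5124 0.3385 0.0915] yaw 6.63 tilt 0.06 F [-0.3 -0.5  8.4] T [-0.11  0.11 -0.33] grip 13.6 j [ 0.55  0.36  1.95 -0.    0.83  0.43]
total xyz units in current tool axes [-0.475  0.009  0.01 ]  if levelled: [-0.475  0.009  0.01 ]  rot units [-0.037 -0.001 -0.006]
```

drive_tool --deltas '[{"xyz":[0,0,0],"delta_rot":[0,0,0]},{"xyz":[-0.03,0,0],"delta_rot":[0,0,0]},{"xyz":[-0.05,0,0],"delta_rot":[0,0,0]},{"xyz":[-0.05,0,0],"delta_rot":[0,0,0]},{"xyz":[-0.05,0,0],"delta_rot":[0,0,0]},{"xyz":[-0.05,0,0],"delta_rot":[0,0,0]},{"xyz":[0,0,0],"delta_rot":[0,0,0]},{"xyz":[0,0,0],"delta_rot":[0,0,0]}]'

```text
clock: 14.7
position: [0.5119, 0.3385, 0.1046]
orientation: [0.528, 0.471, 0.527, -0.471]
ft_force: [4.6, 1.1, -1.0]
grip_width: 0.147
```

```bash
python3 -c "
from h import *
go([.513,.338,.20],7)"
```

```text
t 14.70 pos [0.5119 0.3385 0.1046] yaw 6.50 tilt 0.02 F [ 4.6  1.1 -1. ] T [ 0.1  -1.05  0.04] grip 13.4 j [ 0.55  0.34  1.94 -0.    0.85  0.43]
total xyz units in current tool axes [-1.59   0.017  0.01 ]  if levelled: [-1.59   0.017  0.01 ]  rot units [-0.05  -0.    -0.002]
```

drive_tool --deltas '[{"xyz":[-0.05,0.01,0],"delta_rot":[0,0,0]},{"xyz":[-0.1,0,0],"delta_rot":[0,0,0]},{"xyz":[-0.1,0,0],"delta_rot":[0,0,0]},{"xyz":[-0.1,0,0],"delta_rot":[0,0,0]},{"xyz":[-0.1,0,0],"delta_rot":[0,0,0]},{"xyz":[0,0,0],"delta_rot":[0,0,0]},{"xyz":[0,0,0],"delta_rot":[0,0,0]},{"xyz":[0,0,0],"delta_rot":[0,0,0]}]'

```text
clock: 15.7
position: [0.5122, 0.3385, 0.1313]
orientation: [0.527, 0.471, 0.528, -0.471]
ft_force: [0.5, 0.1, -2.8]
grip_width: 0.156
```

```bash
python3 -c "
from h import *
go([.515,0.15,.22],-64)
for n,b,k in (('scene',(290,80,400,190),5),):
    f=vision.grab_frame(n)[:,:,::-1]; x0,y0,x1,y1=b
    im=cv2.resize(f[y0:y1,x0:x1],None,fx=k,fy=k,interpolation=cv2.INTER_CUBIC)
    cv2.imwrite('pics/k_%s.png'%n,im)
"
```

```text
t 15.70 pos [0.5122 0.3385 0.1313] yaw 6.50 tilt 0.02 F [ 0.5  0.1 -2.8] T [ 0.01 -0.14  0.07] grip 14.2 j [0.55 0.31 1.93 0.   0.9  0.43]
total xyz units in current tool axes [-1.478 -0.309  3.126]  if levelled: [-1.479  2.844  1.335]  rot units [7.05e+00 2.00e-03 1.00e-03]
```

View pics/k_scene.png

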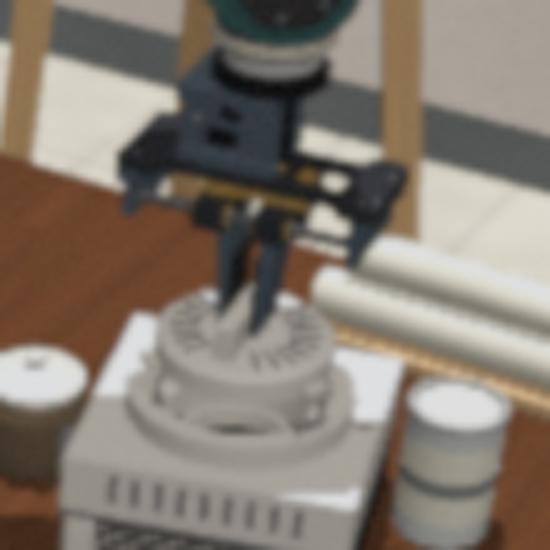

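drive_tool --deltas '[{"xyz":[-0.2,0,0],"delta_rot":[0.5,0,0]},{"xyz":[-0.2,0,0],"delta_rot":[0.95,0,0]},{"xyz":[-0.2,0,0],"delta_rot":[1,0,0]},{"xyz":[-0.2,0,0],"delta_rot":[1,0,0]},{"xyz":[0,0,0],"delta_rot":[1,0,0]},{"xyz":[0,0,0],"delta_rot":[1,0,0]},{"xyz":[0,0,0],"delta_rot":[1,0,0]},{"xyz":[0,0,0],"delta_rot":[0.6,0,0]}]'

```text
clock: 16.75
position: [0.5122, 0.3385, 0.1793]
orientation: [-0.158, -0.689, -0.157, 0.689]
ft_force: [-0.9, 0.5, -2.0]
grip_width: 0.152
```

```bash
python3 -c "
from h import *
go([.516,-.307,.17],-64)"
```

```text
t 16.75 pos [0.5122 0.3385 0.1793] yaw -64.26 tilt 0.02 F [-0.9  0.5 -2. ] T [ 0.03 -0.03 -0.05] grip 13.9 j [0.55 0.24 1.91 0.   0.99 1.67]
total xyz units in current tool axes [0.157 9.718 4.616]  if levelled: [0.155 9.697 4.659]  rot units [-0.026  0.002 -0.   ]
```

drive_tool --deltas '[{"xyz":[0,0.45,0.2],"delta_rot":[0,0,0]},{"xyz":[0,0.85,0.4],"delta_rot":[0,0,0]},{"xyz":[0,0.85,0.4],"delta_rot":[0,0,0]},{"xyz":[0,0.85,0.4],"delta_rot":[0,0,0]},{"xyz":[0,0.85,0.4],"delta_rot":[0,0,0]},{"xyz":[0,0.85,0.4],"delta_rot":[0,0,0]},{"xyz":[0,0.85,0.4],"delta_rot":[0,0,0]},{"xyz":[0,0.85,0.4],"delta_rot":[0,0,0]}]'

```text
clock: 17.75
position: [0.5187, -0.0873, 0.1797]
orientation: [0.159, 0.689, 0.159, -0.689]
ft_force: [0.9, 0.8, -1.3]
grip_width: 0.148
```

drive_tool --deltas '[{"xyz":[0,0.85,0.4],"delta_rot":[0,0,0]},{"xyz":[0,0.8,0.4],"delta_rot":[0,0,0]},{"xyz":[0,0.7,0.35],"delta_rot":[0,0,0]},{"xyz":[0,0.5,0.25],"delta_rot":[0,0,0]},{"xyz":[0,0.3,0.15],"delta_rot":[0,0,0]},{"xyz":[0,0,0],"delta_rot":[0,0,0]},{"xyz":[0,0,0],"delta_rot":[0,0,0]},{"xyz":[0,0,0],"delta_rot":[0,0,0]}]'

```text
clock: 18.75
position: [0.5183, -0.2952, 0.1795]
orientation: [-0.159, -0.689, -0.159, 0.689]
ft_force: [-0.6, 0.5, -3.3]
grip_width: 0.153
```

```bash
python3 -c "
from h import *
go([.516,-.307,-.0066],-64)
f=vision.grab_frame('scene')[:,:,::-1]
cv2.imwrite('pics/l_s.png',cv2.resize(f[130:340,130:330],None,fx=2.8,fy=2.8,interpolation=cv2.INTER_CUBIC))
f=vision.grab_frame('top')[:,:,::-1]
cv2.imwrite('pics/l_t.png',cv2.resize(f[120:280,300:450],None,fx=3.5,fy=3.5,interpolation=cv2.INTER_CUBIC))"
```

```text
t 18.75 pos [ 0.5183 -0.2952  0.1795] yaw -63.94 tilt 0.01 F [-0.6  0.5 -3.3] T [-0.03 -0.04 -0.03] grip 14.0 j [-0.56  0.22  1.95  0.    0.98  0.56]
total xyz units in current tool axes [3.102 0.161 0.121]  if levelled: [3.102 0.161 0.121]  rot units [0.006 0.    0.001]
```

View pics/l_s.png

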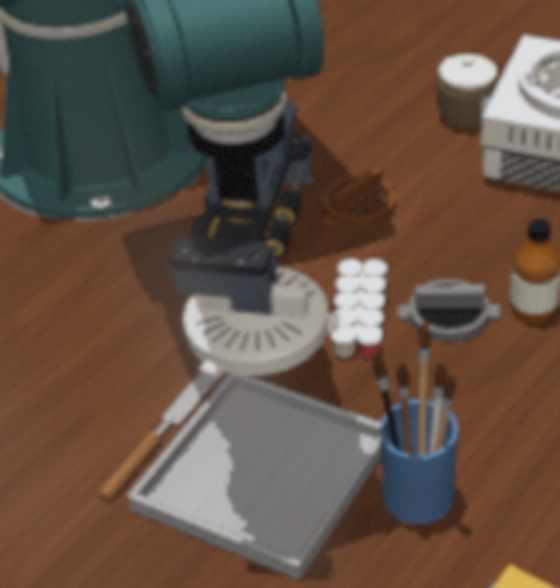

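View pics/l_t.png

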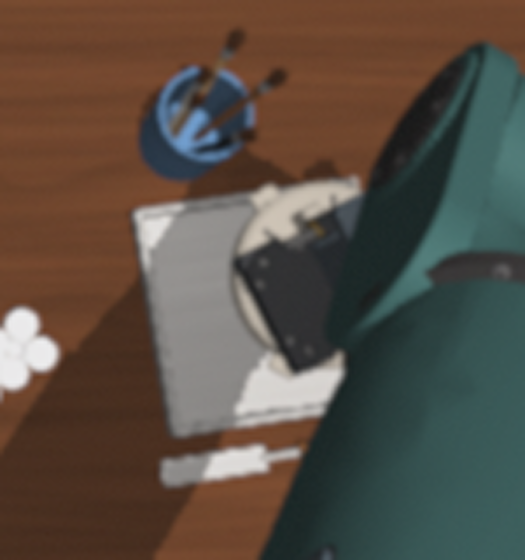

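drive_tool --deltas '[{"xyz":[0,0.17,0.14],"delta_rot":[0,0,0]},{"xyz":[0.4,0,0],"delta_rot":[0,0,0]},{"xyz":[0.6,0,0],"delta_rot":[0,0,0]},{"xyz":[0.6,0,0],"delta_rot":[0,0,0]},{"xyz":[0.5,0,0],"delta_rot":[0,0,0]},{"xyz":[0.35,0,0],"delta_rot":[0,0,0]},{"xyz":[0.2,0,0],"delta_rot":[0,0,0]},{"xyz":[0,0,0],"delta_rot":[0,0,0]}]'

```text
clock: 19.85
position: [0.515, -0.3091, 0.0202]
orientation: [-0.159, -0.689, -0.159, 0.689]
ft_force: [0.7, -0.3, -0.8]
grip_width: 0.155
```

```bash
python3 -c "
from h import *
go([.515,-.308,-.0066],-64)
f=vision.grab_frame('scene')[:,:,::-1]
cv2.imwrite('pics/m_s.png',cv2.resize(f[200:340,150:310],None,fx=4,fy=4,interpolation=cv2.INTER_CUBIC))"
```

```text
t 19.85 pos [ 0.515  -0.3091  0.0202] yaw -64.00 tilt 0.04 F [ 0.7 -0.3 -0.8] T [ 0.03 -0.   -0.01] grip 14.1 j [-0.58  0.45  1.98 -0.    0.7   0.54]
total xyz units in current tool axes [ 0.447 -0.015 -0.008]  if levelled: [ 0.447 -0.016 -0.008]  rot units [0.    0.002 0.003]
```

View pics/m_s.png

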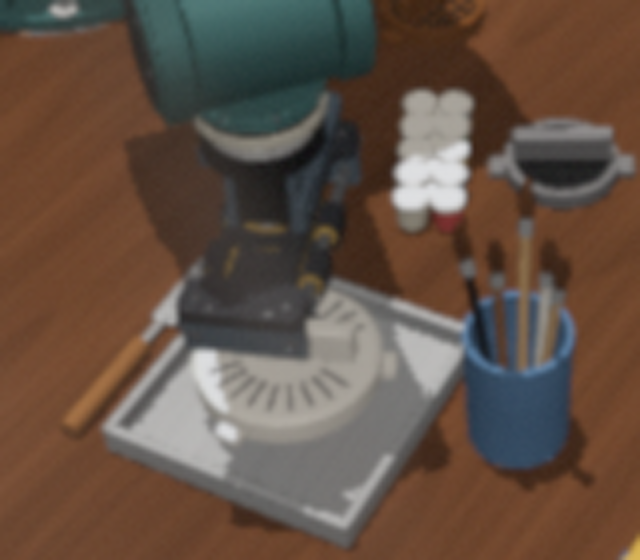

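The cover sits over the tray floor at crop (290,380), clear of the rim and brushes. I'll lower it gently.

drive_tool --deltas '[{"xyz":[0.1,0,0],"delta_rot":[0,0,0]},{"xyz":[0.12,0,0],"delta_rot":[0,0,0]},{"xyz":[0.08,0,0],"delta_rot":[0,0,0]},{"xyz":[0.04,0,0],"delta_rot":[0,0,0]},{"xyz":[0.03,0,0],"delta_rot":[0,0,0]},{"xyz":[0.02,0,0],"delta_rot":[0,0,0]},{"xyz":[0.02,0,0],"delta_rot":[0,0,0]},{"xyz":[0,0,0],"delta_rot":[0,0,0]}]'

```text
clock: 20.9
position: [0.5151, -0.309, -0.0041]
orientation: [-0.159, -0.689, -0.159, 0.689]
ft_force: [-0.3, 0.2, -2.2]
grip_width: 0.154
```

```bash
python3 -c "
from h import *
go([.515,-.308,-.0066],-64)"
```

```text
t 20.90 pos [ 0.5151 -0.309  -0.0041] yaw -64.00 tilt 0.01 F [-0.3  0.2 -2.2] T [0.02 0.02 0.  ] grip 14.0 j [-0.58  0.5   1.98  0.    0.66  0.54]
total xyz units in current tool axes [ 0.042 -0.015 -0.006]  if levelled: [ 0.042 -0.015 -0.006]  rot units [0.    0.    0.001]
```

drive_tool --deltas '[{"xyz":[0.01,0,0],"delta_rot":[0,0,0]},{"xyz":[0.01,0,0],"delta_rot":[0,0,0]},{"xyz":[0.01,0,0],"delta_rot":[0,0,0]},{"xyz":[0.01,0,0],"delta_rot":[0,0,0]},{"xyz":[0,0,0],"delta_rot":[0,0,0]},{"xyz":[0,0,0],"delta_rot":[0,0,0]},{"xyz":[0,0,0],"delta_rot":[0,0,0]},{"xyz":[0,0,0],"delta_rot":[0,0,0]}]'

```text
clock: 21.9
position: [0.5151, -0.309, -0.0065]
orientation: [-0.159, -0.689, -0.159, 0.689]
ft_force: [0.2, -0.3, -1.5]
grip_width: 0.15
```

drive_tool --deltas '[{"xyz":[0.01,0,0],"delta_rot":[0,0,0]},{"xyz":[0.01,0,0],"delta_rot":[0,0,0]},{"xyz":[0,0,0],"delta_rot":[0,0,0]},{"xyz":[0,0,0],"delta_rot":[0,0,0]},{"xyz":[0,0,0],"delta_rot":[0,0,0]},{"xyz":[0,0,0],"delta_rot":[0,0,0]},{"xyz":[0,0,0],"delta_rot":[0,0,0]},{"xyz":[0,0,0],"delta_rot":[0,0,0]}]'

```text
clock: 22.9
position: [0.5152, -0.309, -0.0067]
orientation: [-0.159, -0.689, -0.159, 0.689]
ft_force: [-7.0, 3.8, 16.9]
grip_width: 0.152
```

```bash
python3 -c "
from h import *
go([.515,-.308,-.0066],-64)"
```

```text
t 22.90 pos [ 0.5152 -0.309  -0.0067] yaw -64.00 tilt 0.01 F [-7.   3.8 16.9] T [ 0.74  1.09 -0.01] grip 13.9 j [-0.58  0.5   1.98  0.    0.66  0.54]
total xyz units in current tool axes [-0.001 -0.017 -0.005]  if levelled: [-0.001 -0.017 -0.005]  rot units [0.    0.001 0.001]
```

The cover touched down at −0.0067, as computed. I'll ease off, release and rise.

drive_tool --deltas '[{"xyz":[-0.017,0,0],"delta_rot":[0,0,0]},{"xyz":[0,0,0],"delta_rot":[0,0,0]},{"xyz":[0,0,0],"delta_rot":[0,0,0]},{"xyz":[0,0,0],"delta_rot":[0,0,0]},{"xyz":[0,0,0],"delta_rot":[0,0,0]},{"xyz":[0,0,0],"delta_rot":[0,0,0]},{"xyz":[0,0,0],"delta_rot":[0,0,0]},{"xyz":[0,0,0],"delta_rot":[0,0,0]}]'

```text
clock: 23.9
position: [0.5151, -0.309, -0.0067]
orientation: [0.159, 0.689, 0.159, -0.689]
ft_force: [0.6, 0.2, 0.2]
grip_width: 0.148
```

drive_tool --deltas '[{"xyz":[0,0,0],"delta_rot":[0,0,0]},{"xyz":[0,0,0],"delta_rot":[0,0,0]},{"xyz":[0,0,0],"delta_rot":[0,0,0]},{"xyz":[-0.1,0,0],"delta_rot":[0,0,0]},{"xyz":[-0.2,0,0],"delta_rot":[0,0,0]},{"xyz":[-0.5,0,0],"delta_rot":[0,0,0]},{"xyz":[-0.8,0,0],"delta_rot":[0,0,0]},{"xyz":[-0.9,0,0],"delta_rot":[0,0,0]}]' --grip 34

```text
clock: 24.9
position: [0.5147, -0.3087, 0.1453]
orientation: [-0.159, -0.689, -0.159, 0.689]
ft_force: [0.5, -0.7, -0.1]
grip_width: 0.372
```

```bash
python3 -c "
from h import *
go([.5435,-.015,.14],34.3-90)"
```

```text
t 24.90 pos [ 0.5147 -0.3087  0.1453] yaw -64.00 tilt 0.02 F [ 0.5 -0.7 -0.1] T [-0.04 -0.03 -0.  ] grip 33.9 j [-0.58  0.27  1.96  0.    0.92  0.54]
total xyz units in current tool axes [ 0.089 -4.19  -2.577]  if levelled: [ 0.088 -3.774 -3.155]  rot units [-0.83   0.001  0.002]
```

drive_tool --deltas '[{"xyz":[0,-0.4,-0.25],"delta_rot":[0,0,0]},{"xyz":[0,-0.7,-0.43],"delta_rot":[0,0,0]},{"xyz":[0,-0.7,-0.43],"delta_rot":[0,0,0]},{"xyz":[0,-0.7,-0.43],"delta_rot":[0,0,0]},{"xyz":[0,-0.7,-0.43],"delta_rot":[0,0,0]},{"xyz":[0,-0.6,-0.37],"delta_rot":[0,0,0]},{"xyz":[0,-0.39,-0.24],"delta_rot":[-0.83,0,0]},{"xyz":[0,0,0],"delta_rot":[0,0,0]}]'

```text
clock: 25.9
position: [0.5442, -0.0138, 0.1442]
orientation: [0.21, 0.676, 0.209, -0.675]
ft_force: [-0.2, -0.8, 0.7]
grip_width: 0.374
```

```bash
python3 -c "
from h import *
go([.5435,-.015,-.014],34.3-90)
f=vision.grab_frame('scene')[:,:,::-1]
cv2.imwrite('pics/n_s.png',cv2.resize(f[180:330,160:340],None,fx=4,fy=4,interpolation=cv2.INTER_CUBIC))
f=vision.grab_frame('top')[:,:,::-1]
cv2.imwrite('pics/n_t.png',cv2.resize(f[140:270,230:440],None,fx=3.5,fy=3.5,interpolation=cv2.INTER_CUBIC))"
```

```text
t 25.90 pos [ 0.5442 -0.0138  0.1442] yaw -55.52 tilt 0.05 F [-0.2 -0.8  0.7] T [-0.04 -0.01  0.02] grip 34.1 j [-0.07  0.18  2.07  0.    0.89  0.9 ]
total xyz units in current tool axes [2.637 0.009 0.023]  if levelled: [2.637 0.01  0.021]  rot units [ 0.018 -0.004 -0.003]
```

View pics/n_s.png

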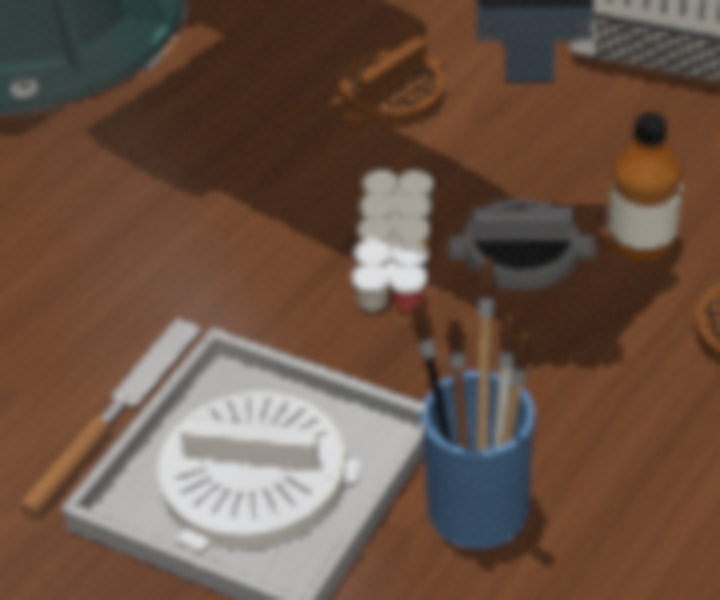

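View pics/n_t.png

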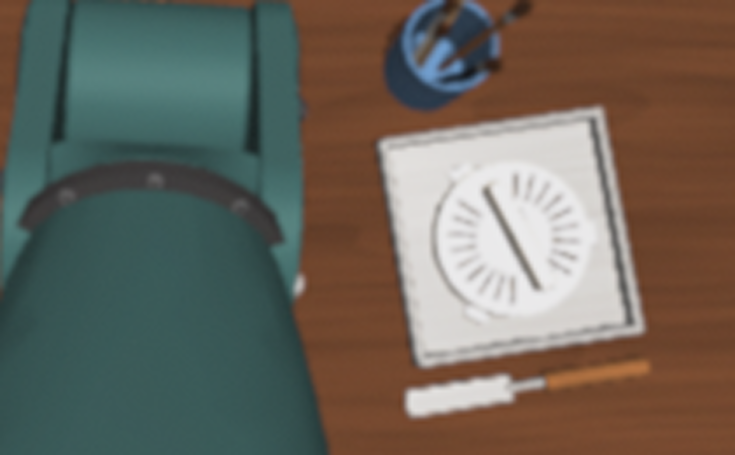

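The cover lies flat, bar up, inside the tray (top crop (515,235)). The filter is unmoved under the gripper. I'll descend on the rib.

drive_tool --deltas '[{"xyz":[0.4,0.01,0.02],"delta_rot":[0,0,0]},{"xyz":[0.6,0,0],"delta_rot":[0,0,0]},{"xyz":[0.6,0,0],"delta_rot":[0,0,0]},{"xyz":[0.4,0,0],"delta_rot":[0,0,0]},{"xyz":[0.2,0,0],"delta_rot":[0,0,0]},{"xyz":[0,0,0],"delta_rot":[0,0,0]},{"xyz":[0,0,0],"delta_rot":[0,0,0]},{"xyz":[0,0,0],"delta_rot":[0,0,0]}]'

```text
clock: 27.0
position: [0.544, -0.0164, 0.0123]
orientation: [0.209, 0.676, 0.208, -0.675]
ft_force: [-0.8, 0.4, -0.5]
grip_width: 0.368
```

```bash
python3 -c "
from h import *
go([.5435,-.015,-.014],34.3-90)
f=vision.grab_frame('scene')[:,:,::-1]
cv2.imwrite('pics/o_s.png',cv2.resize(f[195:265,245:335],None,fx=8,fy=8,interpolation=cv2.INTER_CUBIC))"
```

```text
t 27.00 pos [ 0.544  -0.0164  0.0123] yaw -55.71 tilt 0.09 F [-0.8  0.4 -0.5] T [-0.04 -0.05  0.03] grip 33.6 j [-0.07  0.4   2.1  -0.    0.64  0.9 ]
total xyz units in current tool axes [ 0.438 -0.025 -0.006]  if levelled: [ 0.438 -0.025 -0.006]  rot units [-0.001 -0.007 -0.005]
```

View pics/o_s.png

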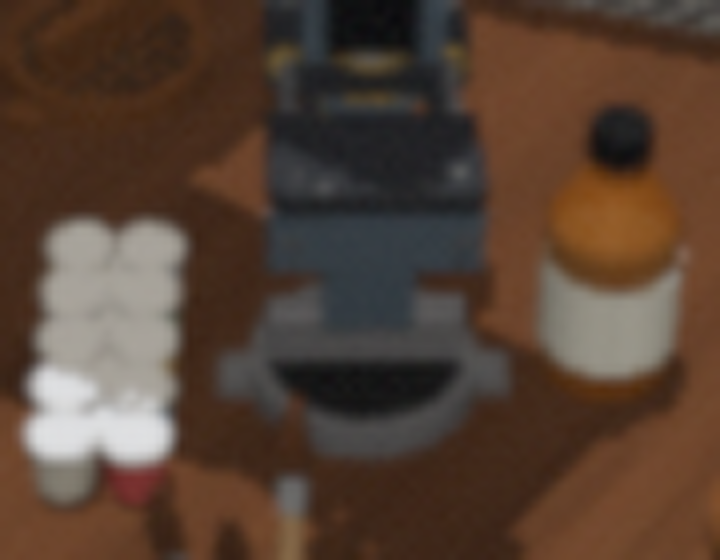

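drive_tool --deltas '[{"xyz":[0.1,-0.02,0],"delta_rot":[0,0,0]},{"xyz":[0.15,0,0],"delta_rot":[0,0,0]},{"xyz":[0.12,0,0],"delta_rot":[0,0,0]},{"xyz":[0.06,0,0],"delta_rot":[0,0,0]},{"xyz":[0,0,0],"delta_rot":[0,0,0]},{"xyz":[0,0,0],"delta_rot":[0,0,0]},{"xyz":[0,0,0],"delta_rot":[0,0,0]},{"xyz":[0,0,0],"delta_rot":[0,0,0]}]'

```text
clock: 28.05
position: [0.5428, -0.0154, -0.0143]
orientation: [0.209, 0.676, 0.208, -0.676]
ft_force: [-0.3, -0.2, -0.1]
grip_width: 0.372
```

drive_tool --deltas '[{"xyz":[0,0,0],"delta_rot":[0,0,0]},{"xyz":[0,0,0],"delta_rot":[0,0,0]},{"xyz":[0,0,0],"delta_rot":[0,0,0]},{"xyz":[0,0,0],"delta_rot":[0,0,0]},{"xyz":[0,0,0],"delta_rot":[0,0,0]},{"xyz":[0,0,0],"delta_rot":[0,0,0]},{"xyz":[0,0,0],"delta_rot":[0,0,0]},{"xyz":[0,0,0],"delta_rot":[0,0,0]}]' --grip 0

```text
clock: 29.05
position: [0.5427, -0.0154, -0.0144]
orientation: [0.209, 0.676, 0.209, -0.676]
ft_force: [-1.4, 0.0, 1.6]
grip_width: 0.13
```

```bash
python3 -c "
from h import *
go([.5435,-.015,.12],-74.5)"
```

```text
t 29.05 pos [ 0.5427 -0.0154 -0.0144] yaw -55.70 tilt 0.00 F [-1.4  0.   1.6] T [0.02 0.04 0.02] grip 11.9 j [-0.07  0.45  2.1   0.    0.59  0.9 ]
total xyz units in current tool axes [-2.24e+00  2.00e-03 -1.40e-02]  if levelled: [-2.24e+00 -2.00e-03 -1.40e-02]  rot units [ 1.88 -0.   -0.  ]
```

Gripped the rib (11.9 mm). I'll lift and turn to the slot direction.

drive_tool --deltas '[{"xyz":[-0.1,0,0],"delta_rot":[0,0,0]},{"xyz":[-0.25,0,0],"delta_rot":[0,0,0]},{"xyz":[-0.4,0,0],"delta_rot":[0,0,0]},{"xyz":[-0.5,0,0],"delta_rot":[0.3,0,0]},{"xyz":[-0.5,0,0],"delta_rot":[0.5,0,0]},{"xyz":[-0.5,0,0],"delta_rot":[0.5,0,0]},{"xyz":[-0.4,0,0],"delta_rot":[0.4,0,0]},{"xyz":[-0.2,0,0],"delta_rot":[0.18,0,0]}]'

```text
clock: 30.05
position: [0.5432, -0.0154, 0.1587]
orientation: [0.095, 0.702, 0.095, -0.7]
ft_force: [0.0, 0.2, -1.8]
grip_width: 0.126
```

```bash
python3 -c "
from h import *
go([.5114,.3381,.15],-74.5)
f=vision.grab_frame('scene')[:,:,::-1]
cv2.imwrite('pics/p_s.png',cv2.resize(f[150:270,235:375],None,fx=5,fy=5,interpolation=cv2.INTER_CUBIC))"
```

```text
t 30.05 pos [ 0.5432 -0.0154  0.1587] yaw -74.55 tilt 0.14 F [ 0.   0.2 -1.8] T [-0.03 -0.01 -0.02] grip 11.5 j [-0.07  0.16  2.06 -0.    0.92  1.23]
total xyz units in current tool axes [ 0.142 -5.82  -1.057]  if levelled: [ 0.144 -5.819 -1.063]  rot units [-0.005 -0.013 -0.005]
```

View pics/p_s.png

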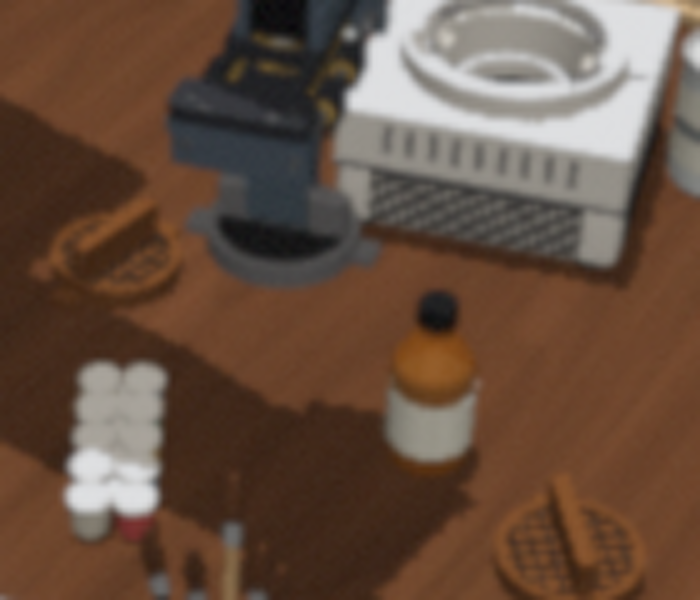

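The filter is held level and the well is open. I'll move over it.

drive_tool --deltas '[{"xyz":[0,-0.4,-0.07],"delta_rot":[0,0,0]},{"xyz":[0,-0.85,-0.16],"delta_rot":[0,0,0]},{"xyz":[0,-0.95,-0.17],"delta_rot":[0,0,0]},{"xyz":[0,-0.95,-0.17],"delta_rot":[0,0,0]},{"xyz":[0,-0.95,-0.17],"delta_rot":[0,0,0]},{"xyz":[0,-0.9,-0.17],"delta_rot":[0,0,0]},{"xyz":[0,-0.6,-0.11],"delta_rot":[0,0,0]},{"xyz":[0,-0.22,-0.04],"delta_rot":[0,0,0]}]'

```text
clock: 31.1
position: [0.5099, 0.3396, 0.1558]
orientation: [-0.096, -0.7, -0.096, 0.701]
ft_force: [0.1, -1.1, -0.7]
grip_width: 0.133
```

```bash
python3 -c "
from h import *
go([.5114,.3381,.11],-74.5)
f=vision.grab_frame('scene')[:,:,::-1]
cv2.imwrite('pics/q_s.png',cv2.resize(f[90:200,280:400],None,fx=6,fy=5,interpolation=cv2.INTER_CUBIC))
f=vision.grab_frame('top')[:,:,::-1]
cv2.imwrite('pics/q_t.png',cv2.resize(f[150:270,75:195],None,fx=5,fy=5,interpolation=cv2.INTER_CUBIC))"
```

```text
t 31.10 pos [0.5099 0.3396 0.1558] yaw -74.34 tilt 0.06 F [ 0.1 -1.1 -0.7] T [ 0.04  0.01 -0.01] grip 12.1 j [0.55 0.27 1.93 0.   0.94 1.85]
total xyz units in current tool axes [ 0.764  0.03  -0.019]  if levelled: [ 0.764  0.03  -0.018]  rot units [ 0.016  0.006 -0.001]
```

View pics/q_s.png

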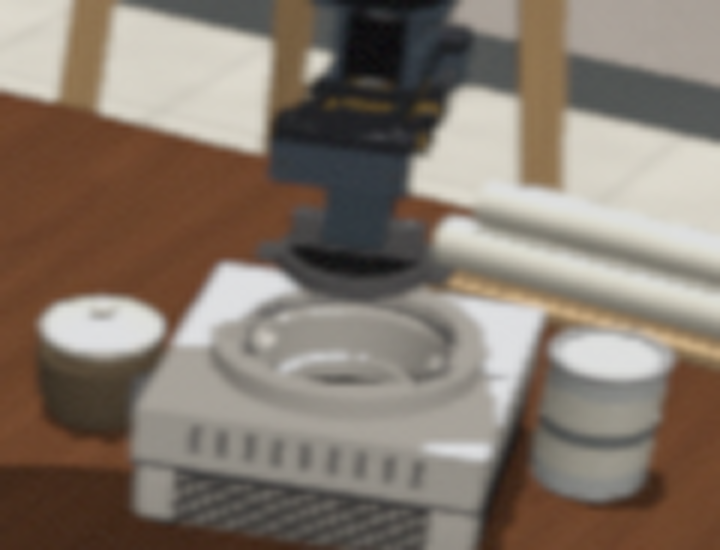

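View pics/q_t.png

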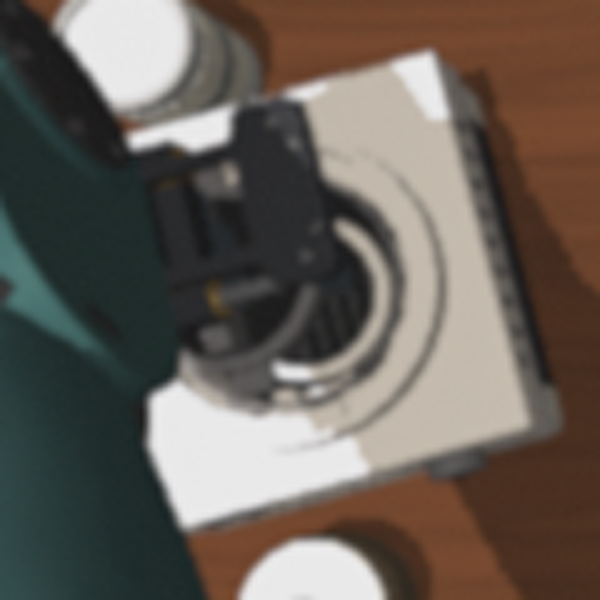

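drive_tool --deltas '[{"xyz":[0.1,0.03,-0.02],"delta_rot":[0.016,0,0]},{"xyz":[0.25,0,0],"delta_rot":[0,0,0]},{"xyz":[0.25,0,0],"delta_rot":[0,0,0]},{"xyz":[0.15,0,0],"delta_rot":[0,0,0]},{"xyz":[0,0,0],"delta_rot":[0,0,0]},{"xyz":[0,0,0],"delta_rot":[0,0,0]},{"xyz":[0,0,0],"delta_rot":[0,0,0]},{"xyz":[0,0,0],"delta_rot":[0,0,0]}]'

```text
clock: 32.2
position: [0.5124, 0.3369, 0.1119]
orientation: [0.094, 0.701, 0.095, -0.701]
ft_force: [1.1, -0.4, -0.3]
grip_width: 0.129
```

```bash
python3 -c "
from h import *
go([.5114,.3381,.09],-74.5)"
```

```text
t 32.20 pos [0.5124 0.3369 0.1119] yaw -74.65 tilt 0.03 F [ 1.1 -0.4 -0.3] T [-0.   -0.03  0.02] grip 11.7 j [ 0.54  0.33  1.94 -0.    0.87  1.85]
total xyz units in current tool axes [ 0.366 -0.024  0.011]  if levelled: [ 0.366 -0.024  0.011]  rot units [-0.015 -0.003  0.001]
```

drive_tool --deltas '[{"xyz":[0,-0.024,0.01],"delta_rot":[-0.015,0,0]},{"xyz":[0.1,0,0],"delta_rot":[0,0,0]},{"xyz":[0.12,0,0],"delta_rot":[0,0,0]},{"xyz":[0.1,0,0],"delta_rot":[0,0,0]},{"xyz":[0.05,0,0],"delta_rot":[0,0,0]},{"xyz":[0,0,0],"delta_rot":[0,0,0]},{"xyz":[0,0,0],"delta_rot":[0,0,0]},{"xyz":[0,0,0],"delta_rot":[0,0,0]}]'

```text
clock: 33.2
position: [0.5114, 0.3381, 0.0896]
orientation: [0.095, 0.701, 0.095, -0.701]
ft_force: [-0.3, -0.0, -1.6]
grip_width: 0.132
```

```bash
python3 -c "
from h import *
go([.5114,.3381,.08],-74.5)
f=vision.grab_frame('scene')[:,:,::-1]
cv2.imwrite('pics/r_s.png',cv2.resize(f[100:200,290:390],None,fx=6,fy=6,interpolation=cv2.INTER_CUBIC))"
```

```text
t 33.20 pos [0.5114 0.3381 0.0896] yaw -74.50 tilt 0.02 F [-0.3 -0.  -1.6] T [0.   0.02 0.  ] grip 12.0 j [0.55 0.36 1.95 0.   0.83 1.85]
total xyz units in current tool axes [ 0.16  -0.001  0.   ]  if levelled: [ 0.16  -0.001  0.   ]  rot units [-0.    -0.002  0.001]
```

View pics/r_s.png

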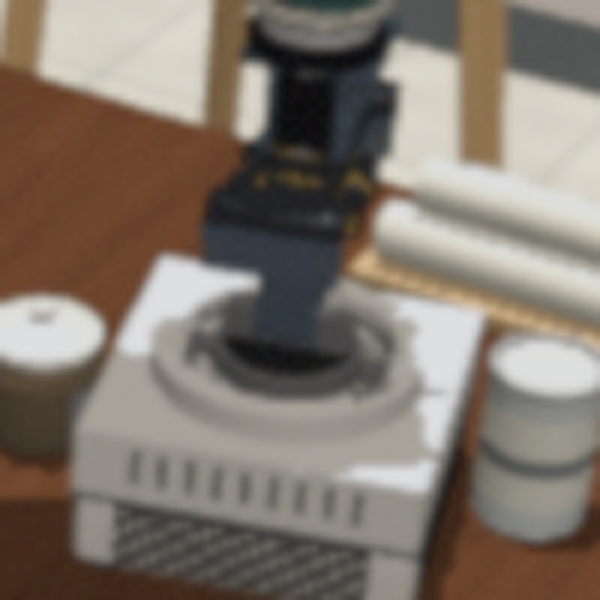

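The filter is inside the collar and centred, with no contact yet. I'll go down to the clips.

drive_tool --deltas '[{"xyz":[0.05,0,0],"delta_rot":[0,0,0]},{"xyz":[0.05,0,0],"delta_rot":[0,0,0]},{"xyz":[0.05,0,0],"delta_rot":[0,0,0]},{"xyz":[0,0,0],"delta_rot":[0,0,0]},{"xyz":[0,0,0],"delta_rot":[0,0,0]},{"xyz":[0,0,0],"delta_rot":[0,0,0]},{"xyz":[0,0,0],"delta_rot":[0,0,0]},{"xyz":[0,0,0],"delta_rot":[0,0,0]}]'

```text
clock: 34.25
position: [0.5114, 0.338, 0.0804]
orientation: [0.095, 0.701, 0.095, -0.701]
ft_force: [-0.3, 0.3, -1.0]
grip_width: 0.132
```

```bash
python3 -c "
from h import *
go([.5114,.3381,.0606],-74.5)"
```

```text
t 34.25 pos [0.5114 0.338  0.0804] yaw -74.51 tilt 0.01 F [-0.3  0.3 -1. ] T [-0.01 -0.02 -0.06] grip 12.0 j [0.55 0.38 1.95 0.   0.81 1.85]
total xyz units in current tool axes [ 0.331 -0.001 -0.001]  if levelled: [ 0.331 -0.001 -0.001]  rot units [-0.001 -0.001  0.   ]
```

Ears are at the clip height. I'll press slowly, in 2 mm steps.

drive_tool --deltas '[{"xyz":[0.03,0,0],"delta_rot":[0,0,0]},{"xyz":[0.03,0,0],"delta_rot":[0,0,0]},{"xyz":[0.03,0,0],"delta_rot":[0,0,0]},{"xyz":[0,0,0],"delta_rot":[0,0,0]},{"xyz":[0,0,0],"delta_rot":[0,0,0]},{"xyz":[0,0,0],"delta_rot":[0,0,0]},{"xyz":[0,0,0],"delta_rot":[0,0,0]},{"xyz":[0,0,0],"delta_rot":[0,0,0]}]'

```text
clock: 35.25
position: [0.5114, 0.338, 0.075]
orientation: [0.095, 0.701, 0.095, -0.701]
ft_force: [0.8, 1.0, 1.5]
grip_width: 0.133
```

drive_tool --deltas '[{"xyz":[0.03,0,0],"delta_rot":[0,0,0]},{"xyz":[0.03,0,0],"delta_rot":[0,0,0]},{"xyz":[0.03,0,0],"delta_rot":[0,0,0]},{"xyz":[0,0,0],"delta_rot":[0,0,0]},{"xyz":[0,0,0],"delta_rot":[0,0,0]},{"xyz":[0,0,0],"delta_rot":[0,0,0]},{"xyz":[0,0,0],"delta_rot":[0,0,0]},{"xyz":[0,0,0],"delta_rot":[0,0,0]}]'

```text
clock: 36.25
position: [0.5112, 0.3379, 0.0695]
orientation: [-0.095, -0.701, -0.095, 0.701]
ft_force: [1.0, 0.6, 0.4]
grip_width: 0.128
```

```bash
python3 -c "
from h import *
go([.5114,.3381,.0606],-74.5)"
```

```text
t 36.25 pos [0.5112 0.3379 0.0695] yaw -74.50 tilt 0.01 F [1.  0.6 0.4] T [ 0.26 -0.1   0.  ] grip 11.6 j [0.55 0.39 1.95 0.   0.79 1.85]
total xyz units in current tool axes [ 0.148 -0.002 -0.004]  if levelled: [ 0.148 -0.002 -0.004]  rot units [-0.     0.001 -0.   ]
```

drive_tool --deltas '[{"xyz":[0.03,0,0],"delta_rot":[0,0,0]},{"xyz":[0.03,0,0],"delta_rot":[0,0,0]},{"xyz":[0.03,0,0],"delta_rot":[0,0,0]},{"xyz":[0.03,0,0],"delta_rot":[0,0,0]},{"xyz":[0.01,0,0],"delta_rot":[0,0,0]},{"xyz":[0,0,0],"delta_rot":[0,0,0]},{"xyz":[0,0,0],"delta_rot":[0,0,0]},{"xyz":[0,0,0],"delta_rot":[0,0,0]}]'

```text
clock: 37.25
position: [0.5113, 0.3379, 0.0617]
orientation: [-0.095, -0.701, -0.095, 0.701]
ft_force: [1.4, 0.4, -3.2]
grip_width: 0.129
```

```bash
python3 -c "
from h import *
go([.5114,.3381,.0606],-74.5)"
```

```text
t 37.25 pos [0.5113 0.3379 0.0617] yaw -74.50 tilt 0.01 F [ 1.4  0.4 -3.2] T [ 0.01 -0.55 -0.05] grip 11.8 j [ 0.55  0.4   1.96 -0.    0.78  1.85]
total xyz units in current tool axes [ 0.018 -0.002 -0.003]  if levelled: [ 0.018 -0.002 -0.003]  rot units [-0.  0. -0.]
```

The clips now pull the filter down. I'll press the last millimetre to the seat.

drive_tool --deltas '[{"xyz":[0.01,0,0],"delta_rot":[0,0,0]},{"xyz":[0.01,0,0],"delta_rot":[0,0,0]},{"xyz":[0.005,0,0],"delta_rot":[0,0,0]},{"xyz":[0,0,0],"delta_rot":[0,0,0]},{"xyz":[0,0,0],"delta_rot":[0,0,0]},{"xyz":[0,0,0],"delta_rot":[0,0,0]},{"xyz":[0,0,0],"delta_rot":[0,0,0]},{"xyz":[0,0,0],"delta_rot":[0,0,0]}]'

```text
clock: 38.25
position: [0.5113, 0.338, 0.0606]
orientation: [-0.095, -0.701, -0.095, 0.701]
ft_force: [-0.2, -1.1, 5.7]
grip_width: 0.128
```

```bash
python3 -c "
from h import *
go([.5114,.3381,.0606],-74.5)"
```

```text
t 38.25 pos [0.5113 0.338  0.0606] yaw -74.51 tilt 0.01 F [-0.2 -1.1  5.7] T [-0.21  0.3  -0.05] grip 11.6 j [0.55 0.41 1.96 0.   0.78 1.85]
total xyz units in current tool axes [-0.    -0.001 -0.002]  if levelled: [-0.    -0.001 -0.002]  rot units [-0.001  0.     0.   ]
```

drive_tool --deltas '[{"xyz":[0.008,0,0],"delta_rot":[0,0,0]},{"xyz":[0,0,0],"delta_rot":[0,0,0]},{"xyz":[0,0,0],"delta_rot":[0,0,0]},{"xyz":[0,0,0],"delta_rot":[0,0,0]},{"xyz":[0,0,0],"delta_rot":[0,0,0]},{"xyz":[0,0,0],"delta_rot":[0,0,0]},{"xyz":[0,0,0],"delta_rot":[0,0,0]},{"xyz":[0,0,0],"delta_rot":[0,0,0]}]'

```text
clock: 39.25
position: [0.5113, 0.338, 0.0605]
orientation: [-0.095, -0.701, -0.095, 0.701]
ft_force: [-3.9, -2.7, 13.2]
grip_width: 0.132
```

```bash
python3 -c "
from h import *
go([.5114,.3381,.0606],-74.5)"
```

```text
t 39.25 pos [0.5113 0.338  0.0605] yaw -74.51 tilt 0.01 F [-3.9 -2.7 13.2] T [-0.53  0.79  0.02] grip 12.1 j [0.55 0.41 1.96 0.   0.78 1.85]
total xyz units in current tool axes [-0.001 -0.002 -0.002]  if levelled: [-0.001 -0.002 -0.002]  rot units [-0.001  0.001 -0.   ]
```

It has hit a hard stop at 0.0605, with 13 N, so it's home. I'll ease off, release and rise.

drive_tool --deltas '[{"xyz":[-0.012,0,0],"delta_rot":[0,0,0]},{"xyz":[0,0,0],"delta_rot":[0,0,0]},{"xyz":[0,0,0],"delta_rot":[0,0,0]},{"xyz":[0,0,0],"delta_rot":[0,0,0]},{"xyz":[0,0,0],"delta_rot":[0,0,0]},{"xyz":[0,0,0],"delta_rot":[0,0,0]},{"xyz":[-0.1,0,0],"delta_rot":[0,0,0]},{"xyz":[-0.2,0,0],"delta_rot":[0,0,0]}]' --grip 34

```text
clock: 40.25
position: [0.5111, 0.3378, 0.0789]
orientation: [-0.095, -0.7, -0.095, 0.701]
ft_force: [0.2, 0.6, 0.1]
grip_width: 0.372
```

drive_tool --deltas '[{"xyz":[-0.4,0,0],"delta_rot":[0,0,0]},{"xyz":[-0.6,0,0],"delta_rot":[0,0,0]},{"xyz":[-0.7,0,0],"delta_rot":[0,0,0]},{"xyz":[-0.6,0,0],"delta_rot":[0,0,0]},{"xyz":[0,0.5,0.2],"delta_rot":[0,0,0]},{"xyz":[0,0.9,0.3],"delta_rot":[0,0,0]},{"xyz":[0,0.9,0.3],"delta_rot":[0,0,0]},{"xyz":[0,0.9,0.3],"delta_rot":[0,0,0]}]'

```text
clock: 41.25
position: [0.4988, 0.1338, 0.2175]
orientation: [0.095, 0.701, 0.096, -0.7]
ft_force: [0.4, 0.7, 0.1]
grip_width: 0.373
```

drive_tool --deltas '[{"xyz":[0,0.9,0.3],"delta_rot":[0,0,0]},{"xyz":[0,0.9,0.3],"delta_rot":[0,0,0]},{"xyz":[0,0.7,0.2],"delta_rot":[0,0,0]},{"xyz":[0,0.5,0.1],"delta_rot":[0,0,0]},{"xyz":[0,0,0],"delta_rot":[0,0,0]},{"xyz":[0,0,0],"delta_rot":[0,0,0]},{"xyz":[0,0,0],"delta_rot":[0,0,0]},{"xyz":[0,0,0],"delta_rot":[0,0,0]}]'

```text
clock: 42.25
position: [0.4951, -0.0519, 0.2166]
orientation: [0.096, 0.701, 0.096, -0.701]
ft_force: [0.5, -0.7, 0.5]
grip_width: 0.37
```

```bash
python3 -c "
from h import *
go()
f=vision.grab_frame('scene')[:,:,::-1]
cv2.imwrite('pics/z_s.png',cv2.resize(f,(800,600)))
cv2.imwrite('pics/z_sc.png',cv2.resize(f[130:200,295:385],None,fx=8,fy=8,interpolation=cv2.INTER_CUBIC))
f=vision.grab_frame('top')[:,:,::-1]
cv2.imwrite('pics/z_t.png',f)
cv2.imwrite('pics/z_tc.png',cv2.resize(f[160:255,85:185],None,fx=6,fy=6,interpolation=cv2.INTER_CUBIC))"
```

```text
t 42.25 pos [ 0.4951 -0.0519  0.2166] yaw -74.44 tilt 0.00 F [ 0.5 -0.7  0.5] T [ 0.02 -0.01 -0.06] grip 33.7 j [-0.15  0.    2.11  0.    1.03  1.15]
```

View pics/z_s.png

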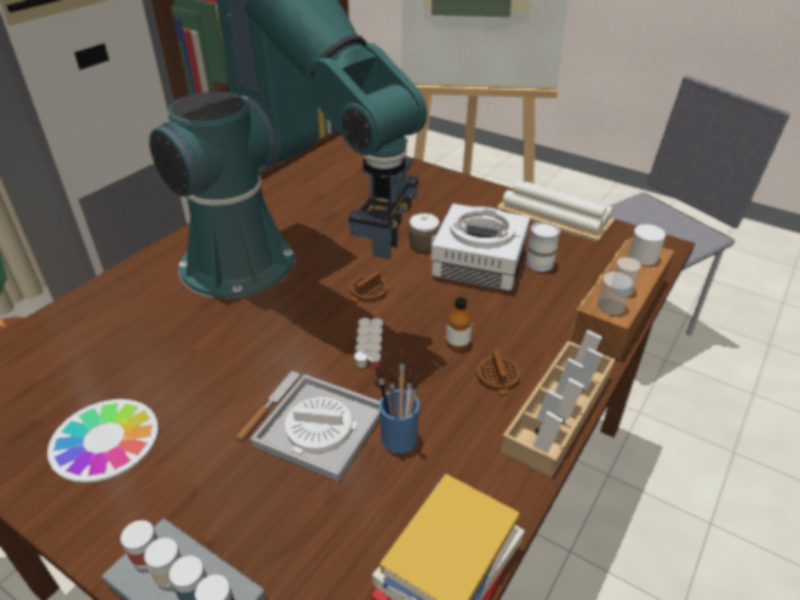

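View pics/z_sc.png

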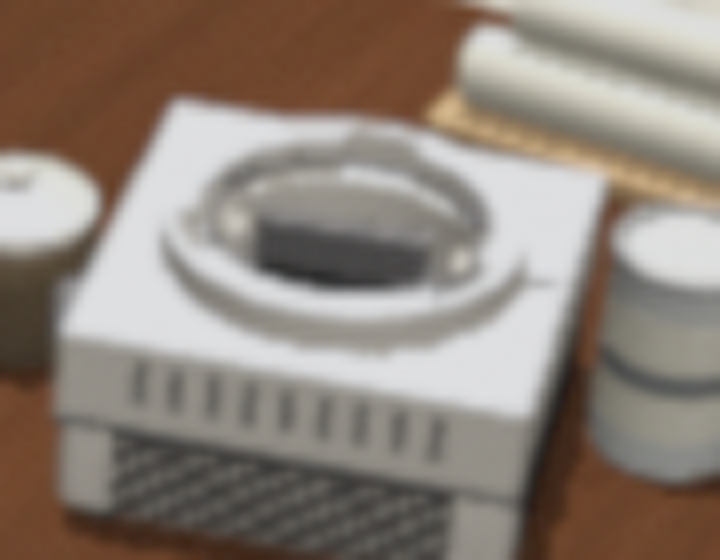

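View pics/z_t.png

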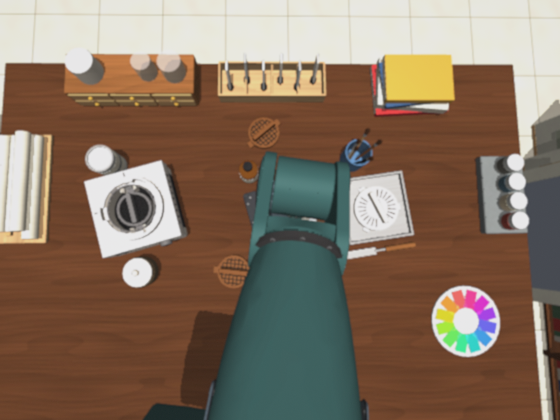

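View pics/z_tc.png

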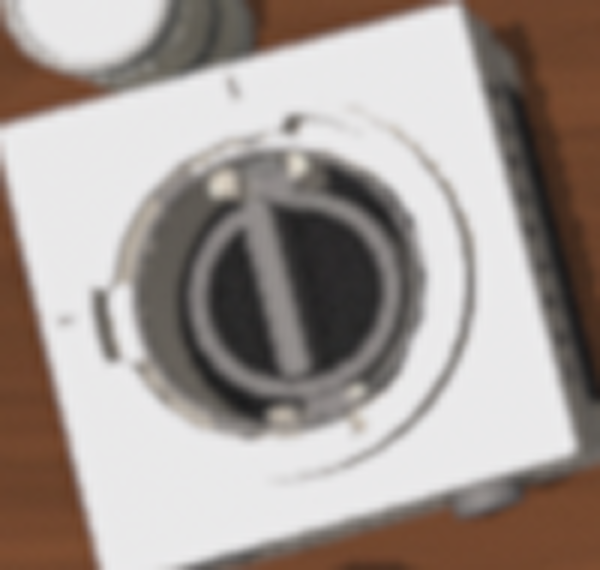

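```bash
python3 -c "
from h import *
print(ray('top',(np.array([296.,290])+.5)/6-.5+[85,160],.089))
from workcell import ticket
print(ticket.finish_job()); go()"
```

```text
[[0.51451808 0.33743318 0.089     ]]
the job is handed in; nothing more can be done
None
the job is handed in; nothing more can be done
```

The fresh filter is fitted in the air cleaner, and the cover lies flat, bar up, in the steel tray. I handed the job in after about 42 s.

- **Cover:** I gripped its bar, pressed it down about 6 mm and turned it about 81° anticlockwise. It lifted straight off, and I lowered it until it touched the tray floor before letting go. One reading of about 17 N showed as it touched down. The last pictures show it well inside the tray.
- **Filter:** I took the dark grey one, not the two brown ones, lined it up with the slots and pressed it past the clips. It came to a hard stop under 13 N with its underside at the computed seat height (75 mm). The last top view shows both ears in their slots, and the filter centre within about 2 mm of the cleaner's axis.
- **Other objects:** In the last pictures the other objects stand where they did at the start, except the pot strip and bottle. These are mostly hidden by the arm in the top view, but look undisturbed from the side.
- **What disagreed:** The finger tips were about 33 mm higher in both pictures than the reported tool position. Because of this my first grasp closed on nothing, just above the bar. I corrected for it, and the later contacts with the tray and the seat came at the computed heights.

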